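# Demould the gel combs and hang them in the rinse tank

### The job

Get the freshly cast gel combs ready for rinsing: tip the rinse tank's lid up by its handle edge while its far edge still rests on the rim, then lift it off and lay it flat, handle up, on the middle of the cork drying board. Then lift every comb out of the mould and hang it by its own hook over the tank's rim, blade inside the tank, so that it stays there by itself and touches no other comb. Leave the other things on the bench where they stand.

Things in the scene. Friction and masses are not known exactly. Their poses are not given: they have to be found in the camera images.
- tank: fixed clear rinse tank, 120 mm (its x) x 200 mm (its y) x 110 mm tall, walls 6 mm thick, inner floor 8 mm up, yellow tape round it. Origin: centre of its underside; z up; its -x wall is the one nearer the robot. Its rim is the top of its walls, 110 mm up.
- lid_mid (a point): tank's loose white lid, 0.2 kg, plate 132 (x) x 212 (y) x 5 mm; point: plate centre. Two strips below it (at x +-47, 6 mm wide) reach 4 mm under the plate, inside the tank walls with 4 mm play. Grey upright fin handle on it, 12 mm thick (x), 50 wide (y), 38 tall, centred at x -46, y 0, z +21.5 mm from the point: by the edge that starts nearer the robot. z up, handle side.
- lid_far (a point): middle of the lid's edge away from its handle (x = +66 mm from lid_mid, same axes)
- mould: fixed dark steel mould, 56 (x) x 194 (y) x 70 mm tall; origin: centre of underside, z up. Four cavities in a row at y -67.5, -22.5, 22.5, 67.5 mm, some empty. A comb sits upright in its cavity, hook astride the 16 mm wide ridge at x = 0, blade 60 mm deep in a slot with 1 to 1.5 mm play; comes out straight up.
- board_mid (a point): loose flat cork drying board, 160 mm (x) x 240 mm (y) x 10 mm; this point is the centre of its top face; z up
- comb0_grip (a point): white cast comb with a hook, 106 mm tall, 32 wide (y), 40 g; None if absent. Point: centre of its upright fin, 10 mm thick (x), 26 wide (y), 38 tall. Fin stands on an 8 mm bridge with underside at z -27. From it the toothed blade (6 mm thick, inner face x +9) goes down 60 mm and a lip (6 mm thick, inner face x -9) 24 mm: a blade-heavy hook open downward, 18 mm gap centred under the point. z up in the mould.
- comb0_tip (a point): middle of the lower end of comb 0's toothed blade (x = +12, z = -87 mm from its grip point, same axes)
- comb1_grip (a point): white cast comb with a hook, 106 mm tall, 32 wide (y), 40 g; None if absent. Point: centre of its upright fin, 10 mm thick (x), 26 wide (y), 38 tall. Fin stands on an 8 mm bridge with underside at z -27. From it the toothed blade (6 mm thick, inner face x +9) goes down 60 mm and a lip (6 mm thick, inner face x -9) 24 mm: a blade-heavy hook open downward, 18 mm gap centred under the point. z up in the mould.
- comb1_tip (a point): middle of the lower end of comb 1's toothed blade (x = +12, z = -87 mm from its grip point, same axes)
- comb2_grip (a point): white cast comb with a hook, 106 mm tall, 32 wide (y), 40 g; None if absent. Point: centre of its upright fin, 10 mm thick (x), 26 wide (y), 38 tall. Fin stands on an 8 mm bridge with underside at z -27. From it the toothed blade (6 mm thick, inner face x +9) goes down 60 mm and a lip (6 mm thick, inner face x -9) 24 mm: a blade-heavy hook open downward, 18 mm gap centred under the point. z up in the mould.
- comb2_tip (a point): middle of the lower end of comb 2's toothed blade (x = +12, z = -87 mm from its grip point, same axes)
- comb3_grip (a point): white cast comb with a hook, 106 mm tall, 32 wide (y), 40 g; None if absent. Point: centre of its upright fin, 10 mm thick (x), 26 wide (y), 38 tall. Fin stands on an 8 mm bridge with underside at z -27. From it the toothed blade (6 mm thick, inner face x +9) goes down 60 mm and a lip (6 mm thick, inner face x -9) 24 mm: a blade-heavy hook open downward, 18 mm gap centred under the point. z up in the mould.
- comb3_tip (a point): middle of the lower end of comb 3's toothed blade (x = +12, z = -87 mm from its grip point, same axes)
- beaker: bystander: clear beaker, 72 mm across, 85 mm tall; origin at the centre of its underside
- wash_bottle: bystander: white bottle, 60 mm across, 150 mm tall; origin at the centre of its underside
- jar: bystander: amber jar, 68 mm across, 75 mm tall; origin at the centre of its underside
- dish: bystander: shallow clear dish, 80 mm across, 15 mm tall; origin at the centre of its underside
Mind the look-alikes: they are no part of the job. What is shaped like the part that bears comb3_grip but blue or green is not meant.

How it is judged:
On the way, in this order (a step that is already met when the one before it is completed fails the run):
1. the lid is tipped up at its handle edge by more than 0.15 rad, its far edge still low at the tank's rim (less than 20 mm above it) (angle between lid_mid's own z axis and vertical above 0.15 rad and z of lid_far in the frame of tank between 0.09 and 0.13 m and horizontal distance between lid_far and tank below 0.12 m and z of lid_mid in the frame of tank above 0.116 m), for 0.1 s.
2. the lid lies flat on the drying board, handle up, let go (horizontal distance between lid_mid and board_mid below 0.05 m and z of lid_mid in the frame of board_mid between 0 and 0.014 m and angle between lid_mid's own z axis and vertical below 0.1 rad and contact force between the fingers and lid below 0.05 N and linear speed of lid below 0.02 m/s), for 0.2 s.
At the end, for the whole second after the job is handed in: Each comb present hangs on the tank at rest: fin centre 127-148 mm above the tank's underside, within 0.3 rad of upright, blade end inside, touching the tank and no other comb. Lid on the board: centres within 50 mm, handle up, within 0.1 rad of level, let go (z of comb0_grip in the frame of tank between 0.127 and 0.148 m and angle between each of comb0_grip, comb1_grip, comb2_grip, comb3_grip's own z axis and vertical below 0.3 rad and x of comb0_tip in the frame of tank between -0.056 and 0.056 m and y of comb0_tip in the frame of tank between -0.096 and 0.096 m and contact force between each of comb0, comb1, comb2, comb3 and tank above 0.05 N and linear speed of each of comb0, comb1, comb2, comb3 below 0.05 m/s and z of comb1_grip in the frame of tank between 0.127 and 0.148 m and x of comb1_tip in the frame of tank between -0.056 and 0.056 m and y of comb1_tip in the frame of tank between -0.096 and 0.096 m and contact force between each of comb1, comb2, comb3 and comb0 below 0.05 N and z of comb2_grip in the frame of tank between 0.127 and 0.148 m and x of comb2_tip in the frame of tank between -0.056 and 0.056 m and y of comb2_tip in the frame of tank between -0.096 and 0.096 m and contact force between each of comb2, comb3 and comb1 below 0.05 N and z of comb3_grip in the frame of tank between 0.127 and 0.148 m and x of comb3_tip in the frame of tank between -0.056 and 0.056 m and y of comb3_tip in the frame of tank between -0.096 and 0.096 m and contact force between comb3 and comb2 below 0.05 N and horizontal distance between lid_mid and board_mid below 0.05 m and z of lid_mid in the frame of board_mid between 0 and 0.014 m and angle between lid_mid's own z axis and vertical below 0.1 rad and contact force between the fingers and lid below 0.05 N).
It fails at once if a bystander is moved more than 40 mm (distance of any of beaker, wash_bottle, jar, dish from where it was at the start of the episode above 0.04 m).
Of comb0, comb1, comb2, comb3 only 3 to 4 are there at a start; the rules pass over those that are not, and their reading is None.
At some moment in a run one of lid, board may be knocked a few centimetres aside while the robot is not near it.
It also fails if it takes over 210 s, if anything falls off the work surface, if the arm or the gripper's body presses on something with over 40 N, if the wrist force passes 120 N, or if a joint passes its speed limit or range.

### The arm

A 6-joint arm with a two-finger parallel gripper is mounted at the origin on the work surface. World frame = base frame: x ahead of the robot, y to its left, z up, the work surface at z = 0. Lengths are in m, angles in rad, forces in N, time in s.
With the tool pointing down it reaches from about 0.4 to 0.825 m from the base axis. Payload 7 kg.
Tool frame: the origin (TCP) lies on the centre line of the jaws, within the pads' length; the fingertips stand 19 mm ahead of it and the grasp point (between the pads) is the TCP; z points along the fingers, y is the direction in which the jaws open and shut (so a half turn about z gives the same grasp; the last joint's range is limited). The gripper opens to 88 mm and grips with 3 to 60 N. Pads are 19 mm wide; open, the fingers measure 130 mm over their backs; the gripper's body (78 mm by 193 mm) begins 47 mm behind the grasp point.
Start: joints at [-1.024, 0.359, 0.012, 0, -1.224, -0.288], TCP at [0.173, -0.653, 0.246] pointing down, gripper open.
Joint ranges: [-3.07, 3.07], [-1.43, 2.12], [-1.02, 1.25], [-3.03, 1.67], [-3.05, -0], [-3.03, 3.03]. Speed limits (rad/s): [2.39, 2.39, 3.01, 3.14, 3.14, 3.14].

### API

Orientations are given as [roll, pitch, yaw] about the fixed x, y, z axes, in that order (R = Rz(yaw) Ry(pitch) Rx(roll)).
In Python, from cell import ctrl gives the robot as it stands.
- The arm moves only by the shell command python3 -m creep 'ROWS'. ROWS is JSON, a list of rows, each a list of 5 numbers: the opening, from 0 (shut) to 1 (fully open), then the shift along the tool's x, y, z in units of 25 mm (1.0 is 25 mm), then the turn about the tool's z in rad. In form: [[fingers, dx, dy, dz, yaw], ...]. A call has 1 to 12 rows; each row shifts and turns the commanded pose from where the row before left it, along the tool's axes as they then stand; what a row does not reach is not made up. A row lasts 1/12 s, in which the tool goes at most 41.7 mm and 7.16 degrees, less where a joint would pass 70% of its speed; a pose out of reach is approached as far as the arm can. A call is refused whole if a number of a shift passes 1 or a number of a turn 0.125, either way. A call with a gripper value outside its range is refused whole. The fingers move at their own pace and stop on an object; the grip force is fixed at half the most. Time passes only in rows, so rows that do not move let the fingers close. It gives the time, the measured TCP pose, the force and the opening at its end, in the units of the state.
- ctrl.get_obs(): the state, without advancing time (a new reading comes with each control period).
- ctrl.get_image(name): name is "scene" or "top" or "wrist"; returns (picture, depth): 480x640x3 uint8, red, green, blue; 480x640 float32, m along the optical axis (not along the pixel's ray), 0 where there is no reading.
- ctrl.calibration(name): a dict with "fx", "fy", "cx", "cy" (pixels), "distortion" ([k1, k2, p1, p2, k3] as OpenCV has them; the pictures are not rectified), "R" (3x3) and "t" (3): a world point X has camera coordinates R X + t. Camera axes: x right, y down, z forward; pixel columns grow to the right and rows downward; lengths in m; the calibration is good to about 2 mm. A picture is of the moment at which its call begins: read the wrist's pose just before it. calibration takes no time and is no camera call; for the wrist camera it gives the pose at the moment of the call.
- ctrl.finish_job(): hands the job in, once; it reports no verdict.
Trained networks look in the newest picture that a camera, given by its name, has taken for a name from the list of things; names that differ only in an ending like _2 or _b are one class to them, and where a whole thing is asked for, a point or a joint stands for the part that bears it (a point fixed in the world has none). Each returns a list of dicts, best first, with "confidence" (0 to 1); they miss things now and then, are a little off and sometimes report something else, mostly with a low value. They report only what shows in the picture. A call takes as long as a camera call. They do not tell look-alikes from the thing itself.
- ctrl.recognise(camera, query): "box" ([centre column, centre row, width, height] as shares, 0 to 1, of the picture: columns of its width, rows of its height, round what is visible of it).
The state is a dict: "t": time; "joints": joint angles; "joint_vel": joint speeds; "effort": joint torques, N m; "ee_pos": TCP position; "tool_rot": TCP orientation; "force": force on the tool from outside, world axes, zero at the start; "ft_torque": the same for the moment, N m; "grip_width": finger opening in m.
Only numpy, scipy, OpenCV 4.12 (cv2) and the standard library are available. Lean on these libraries where they do the work, as an engineer would, in place of code of your own. Each camera call takes 0.05 s, during which the arm holds its last target.

## Working session

There is one attempt and no reset: what is moved stays moved. The work goes in short steps, Python scripts to look and compute and a shell command to move; the robot and the scene stay as the last step left them, time stands still between calls to the robot, and variables do not carry over. Pictures are saved under pics/ and viewed, and the job is handed in when it is done.

```bash
mkdir -p pics; ls; python3 - <<'E'
from cell import ctrl
import cv2
print(ctrl.get_obs())
for n in ("scene","top","wrist"):
    im,d=ctrl.get_image(n); cv2.imwrite(f"pics/{n}0.png",im[:,:,::-1])
    c=ctrl.calibration(n); print(n,c)
E
```

```text
pics
{'t': 0.0, 'joints': array([-1.02391664e+00,  3.59385635e-01,  1.10767599e-02, -3.49077964e-04,
       -1.22411311e+00, -2.88115672e-01]), 'joint_vel': array([0.00010775, 0.00049465, 0.00013172, 0.00166547, 0.00101592,
       0.00029972]), 'effort': array([-6.95468661e-04, -5.82728970e+01,  2.93055063e+01,  6.99737549e+00,
        6.85686129e-03, -1.92866296e-04]), 'ee_pos': array([ 0.17259364, -0.65209076,  0.24463146]), 'tool_rot': array([ 3.13994076e+00, -1.47336812e-04, -2.88294739e+00]), 'force': array([-0.05255473,  0.89479532,  0.03572986]), 'ft_torque': array([0.06470651, 0.05761497, 0.03400427]), 'grip_width': 0.08768347283620316}
scene {'fx': 517.6621971692582, 'fy': 517.6621971692582, 'cx': 316.4304414592775, 'cy': 246.26084445363162, 'distortion': array([-0.10223081,  0.        ,  0.        ,  0.        ,  0.        ]), 'R': array([[-0.77404601,  0.63266445, -0.02425843],
       [ 0.40253082,  0.4621871 , -0.79015949],
       [-0.48869389, -0.62138457, -0.61242102]]), 't': array([ 0.45329958, -0.1743855 ,  1.43225675])}
top {'fx': 459.5409892800933, 'fy': 459.5409892800933, 'cx': 316.191363711553, 'cy': 235.73943149880807, 'distortion': array([-0.00327376,  0.        ,  0.        ,  0.        ,  0.        ]), 'R': array([[-0.01697788, -0.99984747,  0.0040966 ],
       [-0.99576328,  0.01653792, -0.09045435],
       [ 0.09037281, -0.00561497, -0.99589218]]), 't': array([0.04867585, 0.60290943, 1.26777912])}
wrist {'fx': 362.6213649689455, 'fy': 362.6213649689455, 'cx': 314.44818242837823, 'cy': 233.6136752220904, 'distortion': array([-0.05510053,  0.        ,  0.        ,  0.        ,  0.        ]), 'R': array([[-2.55789880e-01,  9.66732402e-01, -1.48001241e-05],
       [ 9.33738221e-01,  2.47063841e-01,  2.59021994e-01],
       [ 2.50408611e-01,  6.62413853e-02, -9.65871423e-01]]), 't': array([ 0.6733693 , -0.03228428,  0.38799651])}
```

View pics/scene0.png

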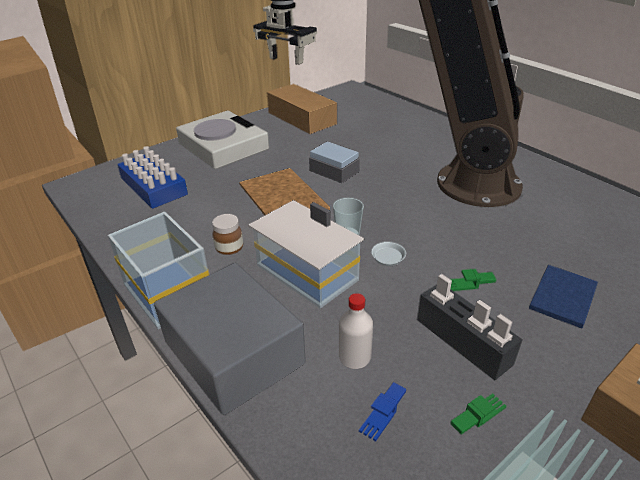

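View pics/top0.png

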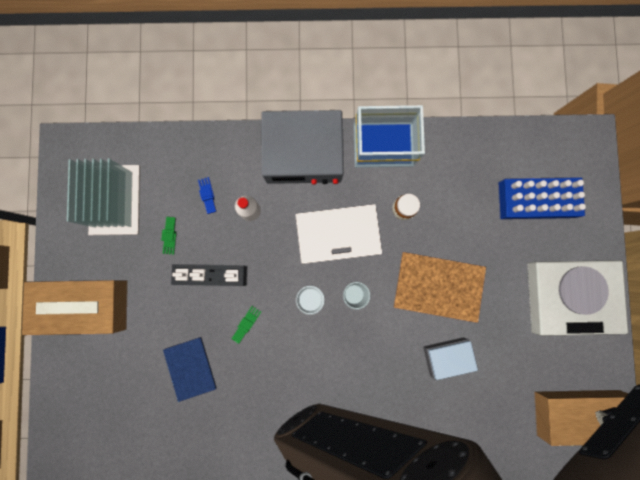

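The scene view shows the lidded tank in the middle, with an open look-alike tank at (158,265). The mould at (468,325) holds three combs, and the cork board is behind the tank. The top view shows the lid at (338,233) with its handle at (342,250), the mould at (208,275) and the board at (440,288).

```bash
cat > h.py <<'E'
from cell import ctrl
import numpy as np, cv2
from scipy.spatial.transform import Rotation as Ro
def K(c): return np.array([[c["fx"],0,c["cx"]],[0,c["fy"],c["cy"]],[0,0,1.]])
def cloud(cam,name=None):
    c=ctrl.calibration(cam); im,d=ctrl.get_image(cam)
    if name: cv2.imwrite(f"pics/{name}.png",im[:,:,::-1])
    v,u=np.mgrid[0:480,0:640]
    p=cv2.undistortPoints(np.stack([u,v],-1).reshape(-1,1,2).astype(float),K(c),c["distortion"]).reshape(480,640,2)
    P=np.dstack([p[...,0]*d,p[...,1]*d,d])
    W=(P-c["t"])@c["R"]; W[d<=0]=np.nan
    return im,d,W,c
def ray(c,u,v,z):
    p=cv2.undistortPoints(np.array([[[u,v]]],float),K(c),c["distortion"]).ravel()
    o=-c["R"].T@c["t"]; r=c["R"].T@np.array([p[0],p[1],1]); s=(z-o[2])/r[2]; return o+s*r
def tocol(c,X):
    return cv2.projectPoints(np.atleast_2d(X).astype(float),cv2.Rodrigues(c["R"])[0],c["t"],K(c),c["distortion"])[0].reshape(-1,2)
def rect(XY):
    (cx,cy),(w,h),a=cv2.minAreaRect((XY*1000).astype(np.float32)); 
    return (cx/1000,cy/1000,w,h,a)
E
python3 - <<'E'
from h import *
im,d,W,c=cloud("top")
im=im.astype(int)
def show(n,m):
    m=cv2.morphologyEx(m.astype(np.uint8),cv2.MORPH_OPEN,np.ones((2,2)))>0
    p=W[m]; print(n,m.sum(),np.nanmedian(p,0).round(4),rect(p[~np.isnan(p).any(1)][:,:2]))
sat=im.max(2)-im.min(2)
z=W[...,2]
roi=np.zeros(z.shape,bool); roi[195:275,285:390]=1
show("lid",roi&(im.min(2)>150)&(z>.09))
show("handle",roi&(z>.13))
r=np.zeros(z.shape,bool); r[240:335,385:500]=1
show("board",r&(im[...,0]-im[...,2]>40))
r=np.zeros(z.shape,bool); r[255:295,160:255]=1
show("mould",r&(z>.04))
m=(r&(z>.1)).astype(np.uint8)
n,l,s,ce=cv2.connectedComponentsWithStats(m)
for i in range(1,n):
    if s[i,4]>5: show("comb",l==i)
print(np.round(z[262:290:2,168:250:4]*1000))
for n in ("beaker","wash_bottle","jar","dish","board_mid","comb0_grip"):
    for r in ctrl.recognise("top",n)[:2]:
        b=np.array(r["box"])*[640,480,640,480]; print(n,b.round(),round(r["confidence"],2),ray(c,b[0],b[1],0.03).round(3))
E
```

```text
lid 3926 [ 0.5999 -0.0216  0.1162] (0.6089898071289063, -0.029798973083496095, 144.80255126953125, 230.1968536376953, 5.997670650482178)
handle 102 [ 0.5524 -0.0277  0.1525] (0.5534644165039062, -0.028569631576538086, 11.408098220825195, 52.7027473449707, 5.8496599197387695)
board 4862 [ 0.4511 -0.3108  0.0114] (0.4509668579101562, -0.31327410888671875, 248.07728576660156, 160.99465942382812, 78.88165283203125)
mould 1483 [0.4965 0.3333 0.0721] (0.4964057312011719, 0.3440029907226563, 213.8523406982422, 57.479488372802734, 88.24958038330078)
comb 39 [0.499  0.4017 0.1153] (0.5004715881347657, 0.40620529174804687, 35.85902786254883, 7.672353267669678, 89.00535583496094)
comb 46 [0.4958 0.3556 0.1142] (0.49715390014648436, 0.36087142944335937, 34.023651123046875, 7.8942952156066895, 89.04415893554688)
comb 43 [0.4943 0.265  0.1151] (0.4955698852539063, 0.2683873291015625, 28.831159591674805, 7.846843242645264, 89.04039001464844)
[[ -0.   9.  -0.   7.  -1.   1.   1.   3.   1.   1.   2.   1.  -2.   1.
   -3.   5.   2.   4.   1.  -2.   3.]
 [ -0.  71.  70.  72.  71.  68.  70.  73.  75.   
[... 1184 characters left out ...]
-1.  -3.   2.   2.   5.   2.   1.  -1.   2.   2.
    6.   4.  -1.  -3.   5.   3.  -0.]
 [ -1.  -2.   4.   5.   2.   1.  -3.  -1.   1.   2.   0.   3.   1.   2.
    1.   2.   5.  -0.   2.   3.  -4.]]
beaker [356. 295.  25.  28.] 0.83 [ 0.437 -0.069  0.03 ]
wash_bottle [249. 208.  24.  25.] 0.68 [0.686 0.228 0.03 ]
wash_bottle [442. 286.  92.  69.] 0.6 [ 0.457 -0.309  0.03 ]
jar [198. 276.  14.  14.] 0.71 [0.496 0.369 0.03 ]
jar [406. 206.  24.  26.] 0.69 [ 0.684 -0.218  0.03 ]
dish [311. 300.  29.  23.] 0.96 [0.424 0.057 0.03 ]
dish [248. 207.  25.  25.] 0.33 [0.689 0.231 0.03 ]
board_mid [440. 287.  90.  71.] 0.81 [ 0.454 -0.305  0.03 ]
comb0_grip [231. 277.  17.  10.] 0.6 [0.492 0.278 0.03 ]
```

```bash
python3 - <<'E'
import cv2
a=cv2.imread("pics/top0.png")[190:350,150:510]; cv2.imwrite("pics/topz.png",cv2.resize(a,None,fx=2.2,fy=2.2,interpolation=cv2.INTER_CUBIC))
a=cv2.imread("pics/scene0.png")[230:440,340:560]; cv2.imwrite("pics/scz.png",cv2.resize(a,None,fx=2.7,fy=2.7,interpolation=cv2.INTER_CUBIC))
E
```

```text
(no output)
```

View pics/topz.png

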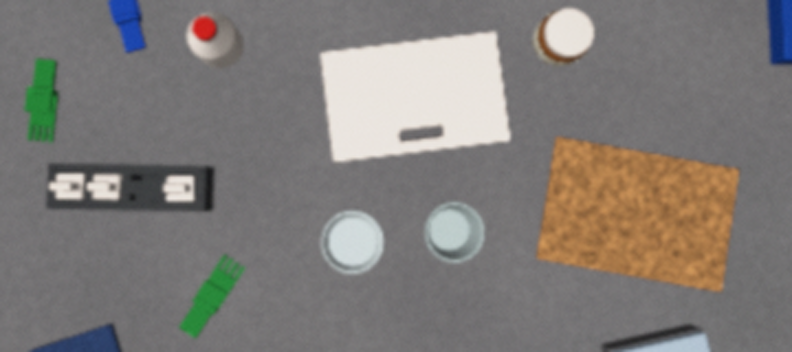

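View pics/scz.png

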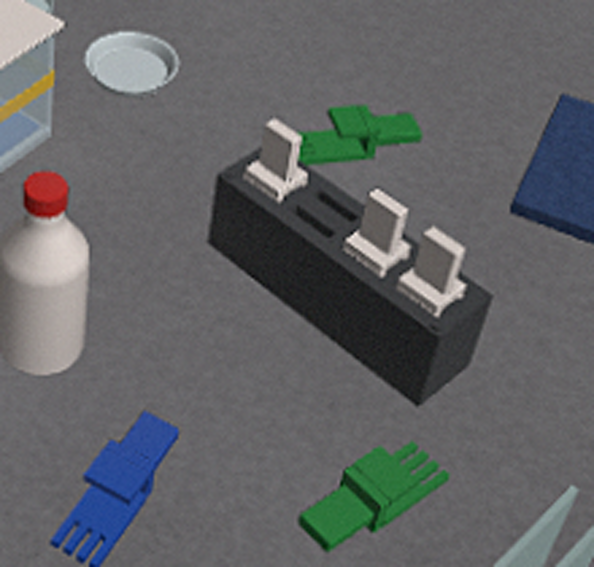

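The deep slot is on the mould's +x side, so comb +x is roughly world +x, and three combs are present. Moving over the lid handle with the jaws along the lid's y.

```bash
python3 -m creep '[[1,-0.7,0.97,0,0.08],[1,-0.72,0.97,0,0.08],[1,-0.73,0.97,0,0],[1,-0.73,0.97,0,0],[1,-0.73,0.97,0,0],[1,-0.73,0.97,0,0],[1,-0.73,0.97,0,0],[1,-0.73,0.97,0,0],[1,-0.73,0.97,0,0],[1,-0.73,0.97,0,0],[1,-0.73,0.97,0,0],[1,-0.73,0.97,0,0]]'
```

```text
t: 1.5
ee_pos: [0.3551, -0.3369, 0.2459]
tool_rot: [-3.141, 0.001, -3.043]
force: [1.2, -0.2, 0.1]
grip_width: 0.0878
```

```bash
python3 -m creep '[[1,-0.76,0.96,0,0],[1,-0.76,0.96,0,0],[1,-0.76,0.96,0,0],[1,-0.76,0.96,0,0],[1,-0.76,0.96,0,0],[1,-0.76,0.96,0,0],[1,-0.76,0.96,0,0],[1,-0.76,0.96,0,0],[1,-0.76,0.96,0,0],[1,-0.76,0.96,0,0],[1,-0.76,0.96,0,0],[1,0,0,0,0]]'
python3 - <<'E'
from h import *
print(ctrl.get_obs()["ee_pos"],ctrl.get_obs()["joints"])
im,d,W,c=cloud("wrist","w1"); print(-c["R"].T@c["t"])
E
```

```text
t: 2.5
ee_pos: [0.5391, -0.0514, 0.2454]
tool_rot: [3.142, 0.001, -3.04]
force: [-0.1, -0.2, 0.1]
grip_width: 0.0875
[ 0.53905112 -0.05141044  0.24544112] [ 2.67045546e-01  1.38680670e-01 -2.83973832e-01  1.05535205e-04
 -1.14702269e+00 -1.73634701e+00]
[ 0.46947216 -0.05703986  0.38365048]
```

View pics/w1.png

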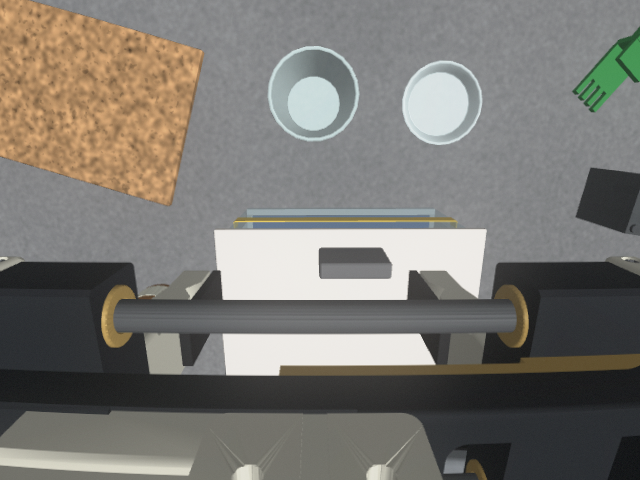

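The wrist view shows the handle at (355,262) between the open fingers and the lid's near edge along row 230. I'll measure both.

```bash
python3 - <<'E'
from h import *
im,d,W,c=cloud("wrist"); z=W[...,2]
def top(m,zz):
    v,u=np.nonzero(m); P=np.array([ray(c,a,b,zz) for a,b in zip(u,v)]); return rect(P[:,:2]),P[:,:2].mean(0)
r=np.zeros(z.shape,bool); r[240:285,310:400]=1
m=r&(z>.146)&(z<.16)
print(m.sum(),np.nanmedian(z[m]),top(m,.153))
# handle by colour
g=r&(im.max(2)<130); print(g.sum(), np.argwhere(g).min(0),np.argwhere(g).max(0))
# lid near edge: white
pts=[]
for u in range(230,475,10):
    col=im[215:300,u].min(1)>180
    v=215+np.argmax(col); pts.append(ray(c,u,v-.5,.115)[:2])
pts=np.array(pts); k=np.polyfit(pts[:,1],pts[:,0],1); print("edge slope",k, "yaw",-np.arctan(k[0]))
pl=[]
for v in range(235,262,4):
    row=im[v,190:510].min(1)>180; w=np.flatnonzero(row)+190; a,b=ray(c,w[0]-.5,v,.115),ray(c,w[-1]+.5,v,.115); pl.append([*a[:2],*b[:2]])
print(np.round(pl,4)); print(ctrl.get_obs()["tool_rot"])
E
```

```text
1317 0.15182624680998183 ((0.5530535278320312, -0.020910667419433593, 13.033844947814941, 49.24523162841797, 5.74528169631958), array([ 0.55330834, -0.02102566]))
1848 [250 320] [280 392]
edge slope [-0.10832411  0.53257877] yaw 0.10790337100141026
[[ 0.5489 -0.1273  0.5274  0.0824]
 [ 0.5521 -0.1272  0.5307  0.0824]
 [ 0.5552 -0.1263  0.5339  0.0831]
 [ 0.5585 -0.1262  0.5372  0.083 ]
 [ 0.5618 -0.1261  0.5404  0.0838]
 [ 0.565  -0.126   0.5437  0.0837]
 [ 0.5683 -0.1251  0.547   0.0845]]
[-3.14155956e+00 -4.87115148e-04 -3.04090033e+00]
```

```bash
python3 -m creep '[[1,-0.36,0.58,0,0],[1,-0.36,0.57,0,0],[1,0,0,0.8,0],[1,0,0,0.8,0],[1,0,0,0.8,0],[1,0,0,0.78,0],[1,0,0,0,0],[1,0,0,0,0]]'
```

```text
t: 3.27
ee_pos: [0.5511, -0.0249, 0.1658]
tool_rot: [-3.141, -0.002, -3.043]
force: [0.2, 0.0, 0.5]
grip_width: 0.0877
```

```bash
python3 -m creep '[[1,-0.14,0.15,0,0],[0,0,0,0,0],[0,0,0,0,0],[0,0,0,0,0],[0,0,0,0,0],[0,0,0,0,0],[0,0,0,0,0],[0,0,0,0,0]]';  python3 -m creep '[[0,0,0,-0.2,0],[0,0,0,-0.2,0],[0,0,0,-0.2,0],[0,0,0,-0.2,0],[0,0,0,0,0],[0,0,0,0,0]]'; python3 - <<'E'
from h import *
im,d,W,c=cloud("scene","s1")
E
```

```text
t: 3.93
ee_pos: [0.5546, -0.0205, 0.1662]
tool_rot: [-3.141, 0.0, -3.043]
force: [-1.6, -0.7, 1.4]
grip_width: 0.0493
t: 4.43
ee_pos: [0.5548, -0.0203, 0.1865]
tool_rot: [3.141, 0.001, -3.043]
force: [-0.6, -1.2, -3.0]
grip_width: 0.0491
```

View pics/s1.png

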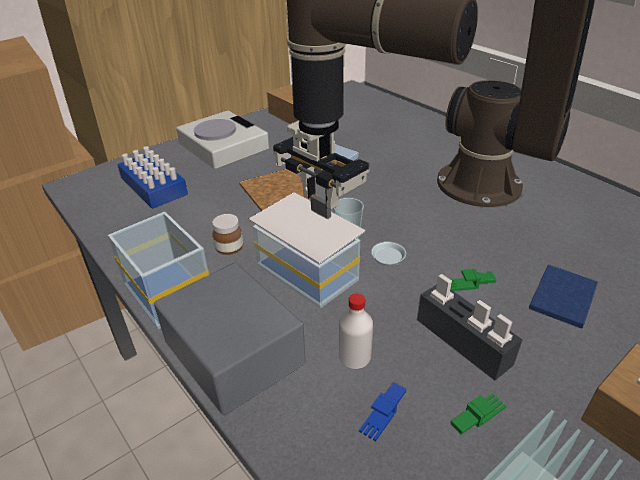

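```bash
cat >> h.py <<'E'
def lidplane(cam="scene",box=(190,275,245,365)):
    im,d,W,c=cloud(cam); r=np.zeros(d.shape,bool); r[box[0]:box[1],box[2]:box[3]]=1
    m=r&(im.min(2)>170)&(W[...,2]>.09)&(W[...,2]<.3)
    m=cv2.erode(m.astype(np.uint8),np.ones((3,3)))>0
    P=W[m]; ce=P.mean(0); U,S,V=np.linalg.svd(P-ce,full_matrices=False); n=V[2]*np.sign(V[2,2])
    print("lid n",n.round(3),"tilt",round(float(np.arccos(n[2])),3),"c",ce.round(3),"z",np.percentile(P[:,2],[2,50,98]).round(3),rect(P[:,:2]))
E
python3 -c "
from h import *
lidplane()"
```

```text
lid n [0.043 0.004 0.999] tilt 0.044 c [ 0.604 -0.006  0.133] z [0.13  0.133 0.137] (0.5987782592773437, -0.014759109497070313, 126.78445434570312, 208.1485595703125, 4.95966100692749)
```

```bash
python3 -m creep '[[0,0,0,0.2,0],[0,0,0,0.2,0],[0,0,0,0.2,0],[0,0,0,0.2,0],[0,0,0,0,0],[1,0,0,0,0],[1,0,0,0,0],[1,0,0,-0.05,0],[1,0,0,-0.05,0],[1,0,0,-0.06,0],[1,0,0,0,0]]'; python3 -c "
from h import *
lidplane()"
```

```text
t: 5.45
ee_pos: [0.555, -0.0204, 0.1705]
tool_rot: [3.142, 0.001, -3.043]
force: [0.3, -0.3, 0.2]
grip_width: 0.0832
lid n [-0.001  0.001  1.   ] tilt 0.001 c [ 0.605 -0.006  0.116] z [0.113 0.116 0.118] (0.5998484497070312, -0.014358146667480469, 125.88228607177734, 206.78099060058594, 5.074487209320068)
```

```bash
python3 -m creep '[[0,0,0,0.04,0],[0,0,0,0,0],[0,0,0,0,0],[0,0,0,0,0],[0,0,0,0,0],[0,0,0,0,0],[0,0,0,-0.2,0],[0,0,0,-0.2,0],[0,0,0,-0.2,0],[0,0,0,-0.2,0],[0,0,0,0,0]]'; python3 -c "
from h import *
lidplane()"
```

```text
t: 6.42
ee_pos: [0.5552, -0.0203, 0.1904]
tool_rot: [3.141, 0.002, -3.043]
force: [-0.3, -0.0, -1.7]
grip_width: 0.0462
lid n [0.179 0.018 0.984] tilt 0.181 c [ 0.598 -0.007  0.127] z [0.116 0.127 0.139] (0.5934004516601562, -0.014803817749023437, 124.42550659179688, 207.45187377929688, 4.982516765594482)
```

```bash
python3 -m creep '[[0,0,0,-0.1,0],[0,0,0,-0.1,0],[0,0,0,0,0],[0,0,0,0,0],[0,0,0,0,0]]'; python3 -c "
from h import *
lidplane()"
```

```text
t: 6.88
ee_pos: [0.5546, -0.0204, 0.1939]
tool_rot: [-3.142, -0.0, -3.043]
force: [-0.1, -1.5, -2.3]
grip_width: 0.0471
lid n [0.212 0.021 0.977] tilt 0.214 c [ 0.596 -0.008  0.129] z [0.117 0.128 0.143] (0.5912747192382812, -0.01468590545654297, 125.08870697021484, 209.28863525390625, 5.739843845367432)
```

Step 1 is met: the lid held 0.18–0.21 rad with its far edge at about 0.115. Lowering it and regripping across the fin for carrying.

```bash
python3 -m creep '[[0,0,0,0.2,0],[0,0,0,0.2,0],[0,0,0,0.2,0],[0,0,0,0.2,0],[0,0,0,0.2,0],[0,0,0,0,0],[1,0,0,0,0],[1,0,0,0,0],[1,0,0,0,0],[1,0,0,-0.4,0],[1,0,0,-0.6,0],[1,0,0,-0.6,0]]'
python3 -m creep '[[1,0,0,0,0.125],[1,0,0,0,0.125],[1,0,0,0,0.125],[1,0,0,0,0.125],[1,0,0,0,0.125],[1,0,0,0,0.125],[1,0,0,0,0.125],[1,0,0,0,0.125],[1,0,0,0,0.125],[1,0,0,0,0.125],[1,0,0,0,0.125],[1,0,0,0,0.125]]'
python3 -c "
from h import *
lidplane();print(ctrl.get_obs()['joints'])"
```

```text
t: 7.93
ee_pos: [0.5546, -0.0205, 0.2097]
tool_rot: [-3.141, -0.001, -3.043]
force: [0.1, 0.0, -0.6]
grip_width: 0.0826
t: 8.93
ee_pos: [0.5643, -0.0657, 0.206]
tool_rot: [3.134, -0.084, 1.813]
force: [1.1, 0.4, -0.0]
grip_width: 0.0879
lid n [-0.002  0.001  1.   ] tilt 0.002 c [ 0.605 -0.007  0.116] z [0.113 0.116 0.118] (0.600199951171875, -0.014084068298339844, 125.80277252197266, 206.06109619140625, 5.249148368835449)
[ 0.16143365  0.23144886 -0.22692461 -0.09601522 -1.11400893 -3.02985001]
```

```bash
python3 -m creep '[[1,0,0,0,-0.125],[1,0,0,0,-0.125],[1,0,0,0,-0.125],[1,0,0,0,-0.125],[1,0,0,0,-0.125],[1,0,0,0,-0.125],[1,0,0,0,-0.125],[1,0,0,0,-0.125],[1,0,0,0,-0.125],[1,0,0,0,-0.125],[1,0,0,0,-0.125],[1,0,0,0,-0.125]]'
python3 -m creep '[[1,0,0,0,-0.125],[1,0,0,0,-0.125],[1,0,0,0,-0.125],[1,0,0,0,-0.125],[1,0,0,0,-0.125],[1,0,0,0,-0.125],[1,0,0,0,-0.125],[1,0,0,0,-0.125],[1,0,0,0,-0.125],[1,0,0,0,-0.125],[1,0,0,0,-0.125]]'
```

```text
t: 9.98
ee_pos: [0.5637, -0.0668, 0.2054]
tool_rot: [3.059, 0.001, -2.965]
force: [-0.9, -0.2, 0.0]
grip_width: 0.0876
t: 10.9
ee_pos: [0.5637, -0.0668, 0.2054]
tool_rot: [3.127, 0.081, -1.591]
force: [0.2, 0.8, 0.5]
grip_width: 0.0875
```

The wrist hit its joint 6 limit and the commanded pose picked up a tilt of about 0.08 rad. I'll try to cancel it by touching the opposite limit, step by step.

```bash
python3 -c "
from h import *
o=ctrl.get_obs();print(o['joints'].round(3),Ro.from_euler('xyz',o['tool_rot']).as_matrix()[:,2])"
python3 -m creep '[[1,0,0,0,-0.125],[1,0,0,0,-0.125],[1,0,0,0,-0.125],[1,0,0,0,-0.125],[1,0,0,0,-0.125],[1,0,0,0,-0.125],[1,0,0,0,-0.125],[1,0,0,0,-0.125],[1,0,0,0,-0.125],[1,0,0,0,-0.125],[1,0,0,0,-0.125],[1,0,0,0,-0.125]]'
python3 -m creep '[[1,0,0,0,-0.125],[1,0,0,0,-0.125],[1,0,0,0,-0.125],[1,0,0,0,-0.125],[1,0,0,0,-0.125],[1,0,0,0,-0.125],[1,0,0,0,-0.125],[1,0,0,0,-0.125],[1,0,0,0,-0.125],[1,0,0,0,-0.125],[1,0,0,0,-0.125],[1,0,0,0,-0.125]]'
python3 -c "
from h import *
o=ctrl.get_obs();print(o['joints'].round(3),Ro.from_euler('xyz',o['tool_rot']).as_matrix()[:,2])"
```

```text
[ 0.17   0.229 -0.231 -0.092 -1.112 -0.149] [-0.01326917  0.08127811 -0.99660313]
t: 11.9
ee_pos: [0.5637, -0.0668, 0.2053]
tool_rot: [-3.062, 0.021, -0.089]
force: [0.3, -0.1, 0.2]
grip_width: 0.0875
t: 12.9
ee_pos: [0.5637, -0.0668, 0.2053]
tool_rot: [-3.115, -0.078, 1.409]
force: [-0.3, 0.2, 0.1]
grip_width: 0.0876
[ 0.17   0.229 -0.231 -0.092 -1.112  2.851] [-0.01334245  0.08122846 -0.9966062 ]
```

```bash
python3 -m creep '[[1,0,0,0,-0.125],[1,0,0,0,-0.125],[1,0,0,0,-0.125]]'
python3 -c "
from h import *
o=ctrl.get_obs();print(o['joints'].round(3),Ro.from_euler('xyz',o['tool_rot']).as_matrix()[:,2])"
```

```text
t: 13.15
ee_pos: [0.5561, -0.0343, 0.207]
tool_rot: [3.136, -0.02, 1.724]
force: [1.3, 0.8, 0.9]
grip_width: 0.088
[ 0.277  0.194 -0.299 -0.022 -1.07   3.028] [ 0.00268637  0.0203804  -0.99978869]
```

```bash
python3 -m creep '[[1,0,0,0,-0.05],[1,0,0,0,0]]'
python3 -c "
from h import *
o=ctrl.get_obs();print(o['joints'].round(3),o['tool_rot'],Ro.from_euler('xyz',o['tool_rot']).as_matrix()[:,2])"
```

```text
t: 13.32
ee_pos: [0.5519, -0.0228, 0.2073]
tool_rot: [3.133, -0.004, 1.769]
force: [-0.7, -0.7, -0.5]
grip_width: 0.0879
[ 3.110e-01  1.830e-01 -3.200e-01 -3.000e-03 -1.059e+00  3.030e+00] [ 3.13311461 -0.00380889  1.76899528] [ 0.00756201  0.00540352 -0.99995681]
```

```bash
python3 -m creep '[[1,0,0,0,0.125],[1,0,0,0,0.125],[1,0,0,0,0.125],[1,0,0,0,0.125],[1,0,0,0,0.125],[1,0,0,0,0.125],[1,0,0,0,0.125],[1,0,0,0,0.125],[1,0,0,0,0.125],[1,0,0,0,0.125],[1,0,0,0,0.125],[1,0,0,0,0.125]]'
python3 -m creep '[[1,0,0,0,0.125],[1,0,0,0,0.125],[1,0,0,0,0.125],[1,0,0,0,0.125],[1,0,0,0,0.125],[1,0,0,0,0.125],[1,0,0,0,0.125],[1,0,0,0,0.125],[1,0,0,0,0.125],[1,0,0,0,0.125],[1,0,0,0,0.125],[1,0,0,0,0.125]]'
python3 -m creep '[[1,0,0,0,0.125],[1,0,0,0,0.11],[1,0,0,0,0]]'
cat >> h.py <<'E'
def step(target,yaw=None):
    o=ctrl.get_obs(); R=Ro.from_euler('xyz',o['tool_rot']).as_matrix()
    d=R.T@(np.array(target)-o['ee_pos'])/0.025
    print("now",o['ee_pos'].round(4),o['tool_rot'].round(3),"units",d.round(2), "turn",None if yaw is None else round(float((o['tool_rot'][2]-yaw+np.pi)%(2*np.pi)-np.pi),3),"t",round(o['t'],2))
E
python3 -c "
from h import *
step([.5535,-.021,.2],-1.466)
im,d,W,c=cloud('wrist','w2'); lidplane()"
```

```text
t: 14.32
ee_pos: [0.5527, -0.0248, 0.2071]
tool_rot: [-3.137, -0.008, 0.257]
force: [-0.2, 0.2, -1.4]
grip_width: 0.0875
t: 15.32
ee_pos: [0.5527, -0.0248, 0.207]
tool_rot: [-3.133, 0.004, -1.243]
force: [0.2, -0.7, -0.5]
grip_width: 0.0875
t: 15.57
ee_pos: [0.5526, -0.0248, 0.207]
tool_rot: [-3.134, 0.006, -1.477]
force: [0.2, 0.6, 0.2]
grip_width: 0.0878
now [ 0.5526 -0.0248  0.207 ] [-3.134  0.006 -1.477] units [-0.15 -0.05  0.28] turn -0.011 t 15.57
lid n [-0.002  0.001  1.   ] tilt 0.002 c [ 0.605 -0.008  0.116] z [0.113 0.116 0.118] (0.600423583984375, -0.014471885681152343, 126.50624084472656, 205.44895935058594, 6.052320957183838)
```

View pics/w2.png

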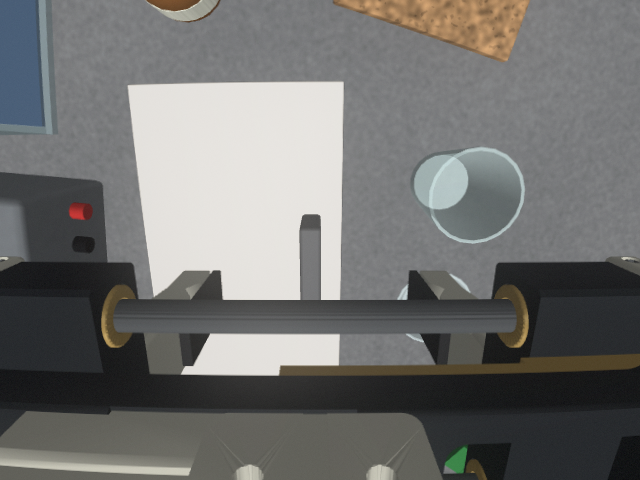

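The fin at (310,255) sits between the fingers. Descend and grip it across its thickness.

```bash
python3 -m creep '[[1,-0.15,-0.05,0.6,-0.011],[1,0,0,0.6,0],[1,0,0,0.6,0],[1,0,0,0.66,0],[0,0,0,0,0],[0,0,0,0,0],[0,0,0,0,0],[0,0,0,0,0],[0,0,0,0,0],[0,0,0,0,0],[0,0,0,0,0],[0,0,0,0,0]]'
python3 -m creep '[[0,0,0,-0.4,0],[0,0,0,-0.4,0],[0,0,0,-0.4,0],[0,0,0,-0.4,0],[0,0,0,0,0]]'
python3 -c "
from h import *
lidplane()
im,d,W,c=cloud('top','t2'); m=(im[...,0].astype(int)-im[...,2]>40); m[:230]=0;m[345:]=0;m[:,:380]=0;m[:,500:]=0
P=W[m];P=P[~np.isnan(P).any(1)];print(rect(P[:,:2]))"
```

```text
t: 16.67
ee_pos: [0.5538, -0.0201, 0.1455]
tool_rot: [-3.134, 0.006, -1.46]
force: [-0.4, -0.1, -0.1]
grip_width: 0.0401
t: 17.08
ee_pos: [0.5548, -0.0202, 0.1883]
tool_rot: [-3.13, 0.006, -1.459]
force: [0.6, -0.3, -0.2]
grip_width: 0.0064
lid n [-0.002  0.001  1.   ] tilt 0.002 c [ 0.605 -0.007  0.116] z [0.113 0.116 0.118] (0.6006156616210937, -0.014923294067382813, 126.33324432373047, 207.11285400390625, 5.545319080352783)
(0.4542423095703125, -0.3093262634277344, 242.0040283203125, 161.92713928222656, 78.82679748535156)
```

View pics/t2.png

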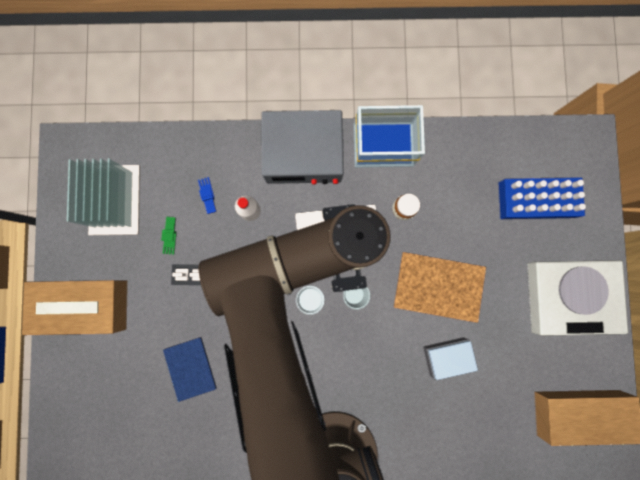

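Closing across the thin fin needed more time. Reopen partly and try again.

```bash
python3 -m creep '[[0.45,0,0,0,0],[0.45,0,0,0,0],[0.45,0,0,0,0],[0.45,0,0,0,0],[0.45,0,0,0,0],[0.45,0,0,0,0],[0.45,0,0,0.45,0],[0.45,0,0,0.45,0],[0.45,0,0,0.45,0],[0.45,0,0,0.39,0],[0.45,0,0,0,0]]'
python3 -m creep '[[0,0,0,0,0],[0,0,0,0,0],[0,0,0,0,0],[0,0,0,0,0],[0,0,0,0,0],[0,0,0,0,0],[0,0,0,0,0],[0,0,0,0,0],[0,0,0,0,0],[0,0,0,0,0],[0,0,0,0,0],[0,0,0,0,0]]'
python3 -m creep '[[0,0,0,-0.3,0],[0,0,0,-0.3,0],[0,0,0,-0.3,0],[0,0,0,-0.3,0],[0,0,0,0,0]]'
python3 -c "
from h import *
lidplane()"
```

```text
t: 18.1
ee_pos: [0.5525, -0.0203, 0.1396]
tool_rot: [-3.137, 0.005, -1.46]
force: [-0.4, 0.1, -0.6]
grip_width: 0.0395
t: 19.1
ee_pos: [0.5541, -0.0201, 0.1423]
tool_rot: [-3.133, 0.005, -1.459]
force: [-0.3, 0.1, 6.3]
grip_width: 0.0115
t: 19.52
ee_pos: [0.5544, -0.0202, 0.1736]
tool_rot: [-3.131, 0.006, -1.459]
force: [1.9, -0.9, -1.1]
grip_width: 0.0119
lid n [-0.01 -0.    1.  ] tilt 0.01 c [ 0.608 -0.002  0.148] z [0.145 0.148 0.15 ] (0.601195068359375, -0.014661277770996094, 125.9237060546875, 206.35879516601562, 7.037863254547119)
```

The lid is held level. Check the box next to the board before moving.

```bash
python3 -c "
from h import *
im,d,W,c=cloud('top')
P=W[345:375,432:472].reshape(-1,3);print(np.nanmedian(P,0),np.nanmax(P,0),np.nanmin(P,0))
th=-.19; h=np.array([.4525,-.311])-.046*np.array([np.cos(th),np.sin(th)]);print(h)
step([h[0],h[1],.21],-1.466-.295)
th2=-1.466-.295
"
```

```text
[ 0.26180698 -0.31740845  0.06623872] [ 0.30065534 -0.26390181  0.07452684] [ 0.20909611 -0.39011883 -0.00394928]
[ 0.40732781 -0.30231249]
now [ 0.5536 -0.0202  0.1721] [-3.133  0.006 -1.46 ] units [10.56  7.05 -1.64] turn 0.301 t 19.62
```

```bash
python3 -m creep '[[0,0,0,-0.5,0],[0,0,0,-0.5,0],[0,0,0,-0.5,0],[0,0,0,0,0.1],[0,0,0,0,0.1],[0,0,0,0,0.1],[0,0.5,0.15,0,0],[0,0.7,0.2,0,0],[0,0.7,0.2,0,0],[0,0.7,0.2,0,0],[0,0.7,0.2,0,0],[0,0.7,0.2,0,0]]'
python3 -m creep '[[0,0.7,0.2,0,0],[0,0.7,0.2,0,0],[0,0.7,0.2,0,0],[0,0.7,0.2,0,0],[0,0.7,0.2,0,0],[0,0.7,0.2,0,0],[0,0.7,0.2,0,0],[0,0.7,0.2,0,0],[0,0.7,0.2,0,0],[0,0.5,0.15,0,0],[0,0.5,0.15,0,0],[0,0,0,0,0]]'
python3 -c "
from h import *
step([.4073,-.3023,.052],-1.761)
im,d,W,c=cloud('scene','s3')"
```

```text
t: 20.62
ee_pos: [0.505, -0.1144, 0.2078]
tool_rot: [-3.137, 0.007, -1.757]
force: [-0.8, -1.4, -2.7]
grip_width: 0.012
t: 21.62
ee_pos: [0.4186, -0.2842, 0.2061]
tool_rot: [-3.137, 0.007, -1.759]
force: [0.5, 1.4, -1.2]
grip_width: 0.0122
now [ 0.4186 -0.2842  0.2061] [-3.137  0.007 -1.759] units [0.84 0.33 6.16] turn 0.002 t 21.62
```

View pics/s3.png

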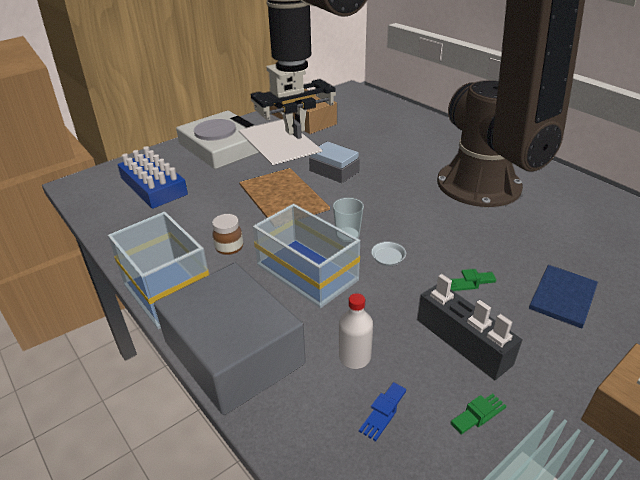

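The scene view shows the lid held level at (285,140) and the whole cork board visible at (285,193). I'll recheck the board, and with the rim now open, measure the tank.

```bash
python3 -c "
from h import *
im,d,W,c=cloud('scene'); I=im.astype(int); m=(I[...,0]-I[...,2]>40); m[:165]=0;m[222:]=0;m[:,:235]=0;m[:,334:]=0
P=W[m];P=P[(abs(P[:,2]-.01)<.012)];print(len(P),rect(P[:,:2]),P.mean(0))
"
```

```text
2407 (0.450898681640625, -0.30450921630859373, 248.8336639404297, 168.46080017089844, 79.10839080810547) [ 0.44915612 -0.3113891   0.01107872]
```

```bash
python3 -m creep '[[0,0.42,0.16,0,0],[0,0.42,0.16,0.6,0],[0,0,0,0.8,0],[0,0,0,0.8,0],[0,0,0,0.8,0],[0,0,0,0.8,0],[0,0,0,0.7,0],[0,0,0,0.6,0],[0,0,0,0.5,0],[0,0,0,0.3,0],[0,0,0,0.15,0],[0,0,0,0,0]]'
python3 -c "
from h import *
step([.4073,-.3023,.048],-1.761)
lidplane('top',(235,340,380,500))"
```

```text
t: 22.72
ee_pos: [0.4093, -0.3007, 0.0546]
tool_rot: [-3.137, 0.008, -1.759]
force: [-0.0, -0.4, -1.6]
grip_width: 0.0119
now [ 0.4093 -0.3007  0.0546] [-3.137  0.008 -1.759] units [0.08 0.07 0.26] turn 0.002 t 22.72h.py:25: RuntimeWarning: Mean of empty slice.
  P=W[m]; ce=P.mean(0); U,S,V=np.linalg.svd(P-ce,full_matrices=False); n=V[2]*np.sign(V[2,2])
  ret = um.true_divide(
Traceback (most recent call last):
  File "h.py", line 25, in lidplane
    P=W[m]; ce=P.mean(0); U,S,V=np.linalg.svd(P-ce,full_matrices=False); n=V[2]*np.sign(V[2,2])
                                                                           ~^^^
IndexError: index 2 is out of bounds for axis 0 with size 0
```

Lower slowly until contact.

```bash
python3 -m creep '[[0,0,0,0.1,0],[0,0,0,0.1,0],[0,0,0,0,0]]';python3 -m creep '[[0,0,0,0.08,0],[0,0,0,0,0]]';python3 -m creep '[[0,0,0,0.08,0],[0,0,0,0,0]]'
```

```text
t: 23.02
ee_pos: [0.4097, -0.3009, 0.0503]
tool_rot: [-3.136, 0.008, -1.76]
force: [0.5, -0.4, -2.0]
grip_width: 0.012
t: 23.18
ee_pos: [0.4096, -0.3009, 0.0481]
tool_rot: [-3.136, 0.008, -1.76]
force: [-0.4, 0.0, -2.7]
grip_width: 0.0118
t: 23.35
ee_pos: [0.4098, -0.301, 0.0463]
tool_rot: [-3.136, 0.007, -1.76]
force: [0.3, -0.3, -2.1]
grip_width: 0.0117
```

```bash
python3 -m creep '[[0,0,0,0.08,0],[0,0,0,0,0]]';python3 -m creep '[[0,0,0,0.08,0],[0,0,0,0,0]]';python3 -m creep '[[0,0,0,0.05,0],[0,0,0,0,0]]'
```

```text
t: 23.52
ee_pos: [0.4099, -0.3011, 0.0461]
tool_rot: [-3.136, 0.007, -1.759]
force: [-5.7, 6.1, 24.3]
grip_width: 0.0126
t: 23.68
ee_pos: [0.41, -0.3013, 0.0451]
tool_rot: [-3.135, 0.006, -1.758]
force: [-9.8, 5.9, 34.9]
grip_width: 0.0117
t: 23.85
ee_pos: [0.4099, -0.3015, 0.0444]
tool_rot: [-3.135, 0.006, -1.758]
force: [-11.3, 6.4, 41.9]
grip_width: 0.0118
```

```bash
python3 -m creep '[[0.4,0,0,-0.1,0],[0.4,0,0,0,0],[0.4,0,0,0,0],[0.4,0,0,0,0],[0.4,0,0,0,0],[0.4,0,0,0,0],[0.4,0,0,-0.5,0],[0.4,0,0,-0.9,0],[0.4,0,0,-0.9,0],[0.4,0,0,-0.9,0],[0.4,0,0,-0.9,0],[0.4,0,0,-0.9,0]]'
python3 -c "
from h import *
cloud('top','t4')
im,d,W,c=cloud('scene','s4'); z=W[...,2]
m=(im.min(2)>170)&(z>.01)&(z<.035); m[:150]=0;m[225:]=0;m[:,:230]=0;m[:,350:]=0
P=W[m];print(rect(P[:,:2]),P.mean(0))
U,S,V=np.linalg.svd(P-P.mean(0),full_matrices=False);print(V[2])
"
```

```text
t: 24.85
ee_pos: [0.4085, -0.3016, 0.1692]
tool_rot: [-3.137, 0.008, -1.76]
force: [0.7, -0.2, -0.8]
grip_width: 0.0355
(0.4546697692871094, -0.3080107116699219, 215.93043518066406, 132.9295196533203, 79.19376373291016) [ 0.45747766 -0.30849746  0.02015203]
[ 0.00201288 -0.0020174  -0.99999594]
```

View pics/s4.png

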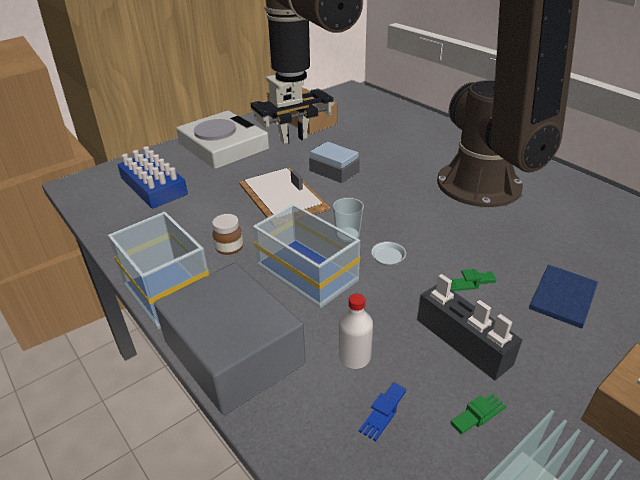

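The lid lies flat on the board, with centres about 4 mm apart, and has been let go. Now view the open tank with the wrist camera.

```bash
python3 -m creep '[[0.6,0,0,-0.8,-0.08],[0.6,0,0,-0.8,-0.08],[0.6,-0.5,-0.2,-0.8,0],[0.6,-0.85,-0.25,-0.8,0],[0.6,-0.85,-0.25,0,0],[0.6,-0.85,-0.25,0,0],[0.6,-0.85,-0.25,0,0],[0.6,-0.85,-0.25,0,0],[0.6,-0.85,-0.25,0,0],[0.6,-0.85,-0.25,0,0],[0.6,-0.85,-0.25,0,0],[0.6,-0.85,-0.25,0,0]]'
python3 -m creep '[[0.6,-0.85,-0.25,0,0],[0.6,-0.85,-0.25,0,0],[0.6,-0.85,-0.25,0,0],[0.6,-0.85,-0.25,0,0],[0.6,-0.85,-0.25,0,0],[0.6,-0.85,-0.25,0,0],[0.6,-0.85,-0.25,0,0],[0.6,-0.85,-0.25,0,0],[0.6,-0.85,-0.25,0,0],[0.6,0,0,0,0]]'
python3 -c "
from h import *
cloud('wrist','w5'); cloud('top','t5'); step([.5,.1,.25])"
```

```text
t: 25.95
ee_pos: [0.4754, -0.0991, 0.2493]
tool_rot: [-3.136, 0.007, -1.6]
force: [-0.0, -0.6, -0.3]
grip_width: 0.0524
t: 26.78
ee_pos: [0.5381, 0.092, 0.2505]
tool_rot: [-3.136, 0.006, -1.598]
force: [0.6, 0.5, 1.1]
grip_width: 0.0527
now [0.5369 0.0898 0.2506] [-3.137  0.006 -1.599] units [-0.37  1.49  0.02] turn None t 26.88
```

View pics/w5.png

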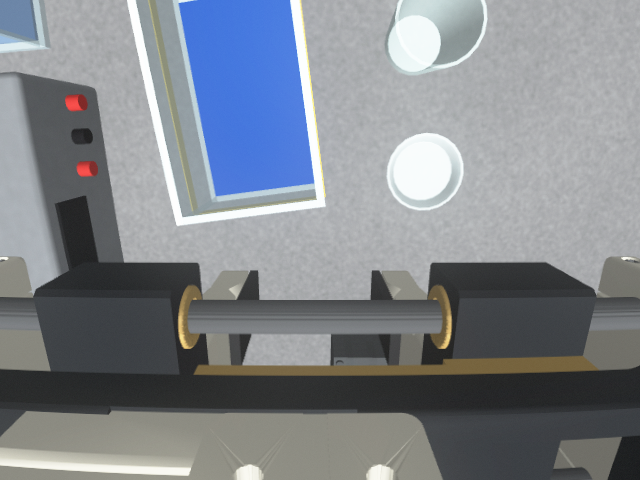

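The wrist view shows the tank's white rim. Its outer corners are near (325,207) and (179,223), and the -x wall's rim runs from (297,0) to (323,205). I'll fit it.

```bash
python3 - <<'E'
from h import *
im,d,W,c=cloud("wrist")
w=(im.min(2)>225)
P=[]
for v in range(5,190,5):
    u=np.flatnonzero(w[v,270:335])+270
    if len(u)>3:
        a=ray(c,u[0]-.5,v,.11)[:2]; b=ray(c,u[-1]+.5,v,.11)[:2]; P.append([*a,*b])
P=np.array(P); print(P[::6].round(4))
for k in (0,2):
    f=np.polyfit(P[:,k+1],P[:,k],1); r=P[:,k]-np.polyval(f,P[:,k+1]); print("line x=a y+b",f,"yaw",-np.arctan(f[0]),"res",r.std())
for uv in ((325.5,207),(179,223.5)): print(ray(c,*uv,.11))
# end wall bottom edge
Q=[]
for u in range(190,320,5):
    v=np.flatnonzero(w[185:230,u])+185
    if len(v)>3: Q.append([*ray(c,u,v[-1]+.5,.11)[:2],*ray(c,u,v[0]-.5,.11)[:2]])
Q=np.array(Q); f=np.polyfit(Q[:,0],Q[:,1],1);print("end outer y=a x+b",f, np.polyfit(Q[:,2],Q[:,3],1))
print(W[5:190:20,305:320].reshape(-1,3)[:,2].mean())
E
python3 - <<'E'
import cv2
a=cv2.imread("pics/w5.png")[0:235,120:345]; cv2.imwrite("pics/w5z.png",cv2.resize(a,None,fx=2.5,fy=2.5))
E
```

```text
[[ 0.5511 -0.0677  0.5448 -0.0675]
 [ 0.5491 -0.0482  0.5434 -0.048 ]
 [ 0.547  -0.0282  0.5413 -0.028 ]
 [ 0.5449 -0.0076  0.5391 -0.0075]
 [ 0.5427  0.0136  0.5368  0.0137]
 [ 0.5404  0.0355  0.5344  0.0356]
 [ 0.5381  0.0582  0.5319  0.0584]]
line x=a y+b [-0.10368565  0.54411826] yaw 0.10331645917601612 res 0.0002039204788798485
line x=a y+b [-0.1045995   0.53807841] yaw 0.1042205128801343 res 0.0002106927991763689
[0.52844444 0.07565859 0.11      ]
[0.64544706 0.08574474 0.11      ]
end outer y=a x+b [0.10283542 0.02267711] [ 0.13308439 -0.00156377]
nan
```

View pics/w5z.png

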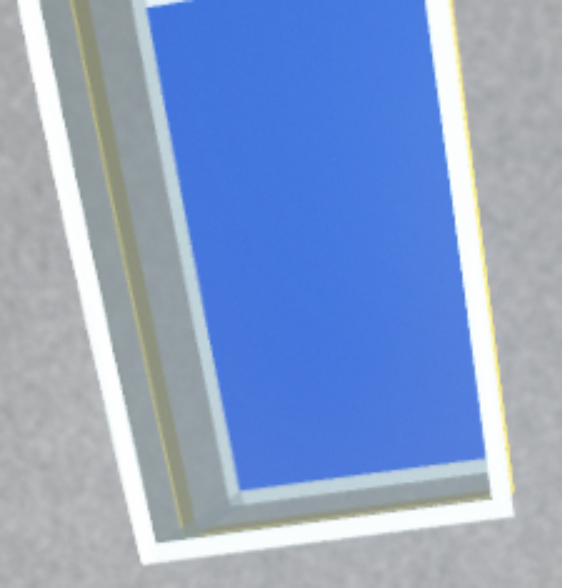

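```bash
python3 -m creep '[[0.6,-1,0.13,0,0],[0.6,-1,0.13,0,0],[0.6,-1,0.13,0,0],[0.6,-1,0.13,0,0],[0.6,-1,0.13,0,0],[0.6,-1,0.13,0,0],[0.6,-1,0.13,0,0],[0.6,-1,0.13,0,0],[0.6,-1,0.13,0,0],[0.6,-1,0.13,0,0],[0.6,-1,0.13,0,0],[0.6,-1,0.13,0,0]]'
python3 -m creep '[[0.6,-1,0.13,0,0],[0.6,-1,0.13,0,0],[0.6,0,0,0,0],[0.6,0,0,0,0]]'
python3 -c "
from h import *
cloud('wrist','w6');  step([.497,.40,.25])"
```

```text
t: 27.93
ee_pos: [0.5068, 0.3903, 0.2533]
tool_rot: [-3.135, 0.006, -1.601]
force: [0.1, 0.6, -0.2]
grip_width: 0.0526
t: 28.27
ee_pos: [0.5017, 0.4405, 0.2528]
tool_rot: [-3.136, 0.005, -1.599]
force: [0.4, 0.4, -0.3]
grip_width: 0.0525
now [0.5018 0.4397 0.2531] [-3.136  0.006 -1.6  ] units [1.59 0.15 0.11] turn None t 28.32
```

View pics/w6.png

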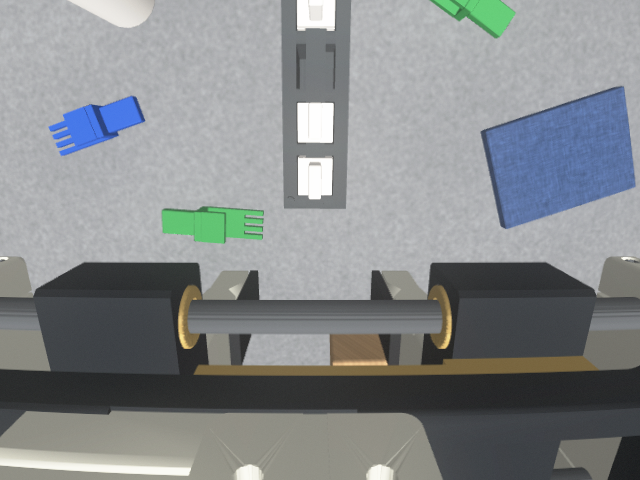

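Wrist view: the mould spans columns 283–348. Combs are at (316,12), (315,122) and (315,177), and the empty cavity is at (316,67). I'll measure their centres.

```bash
python3 - <<'E'
from h import *
im,d,W,c=cloud("wrist"); z=W[...,2]
I=im.astype(int)
w=(I.min(2)>215)&(I.max(2)-I.min(2)<15)
# mould edges
L=[];R_=[]
for v in range(10,200,5):
    k=np.flatnonzero(I[v,265:370].max(1)<110)+265
    L.append(ray(c,k[0]-.5,v,.07)[:2]); R_.append(ray(c,k[-1]+.5,v,.07)[:2])
L=np.array(L);R_=np.array(R_)
for A in(L,R_):
    f=np.polyfit(A[:,1],A[:,0],1); print("edge",f,"yaw",-np.arctan(f[0]),(A[:,0]-np.polyval(f,A[:,1])).std())
for v0,v1 in ((0,32),(100,145),(154,200)):
    ys,xs=np.nonzero(w[v0:v1,290:342]); ys+=v0; xs+=290
    P=np.array([ray(c,a,b,.078)[:2] for a,b in zip(xs,ys)])
    print("bridge",xs.min(),xs.max(),ys.min(),ys.max(), rect(P))
    m=np.zeros(z.shape,bool); m[v0:v1,290:342]=1; m&=(z>.1)
    if m.sum()>5: 
        a=np.argwhere(m); T=np.array([ray(c,q[1],q[0],.116)[:2] for q in a]); print(" fin top",rect(T),np.median(W[m],0),m.sum())
b=I[200:215,290:345].max(2); 
for v in range(200,214): print(v,I[v,316].max(),end=' ')
v=np.argmax(I[200:215,316].max(1)>120)+200; print("end y",ray(c,316,v-.5,.07))
E
```

```text
Traceback (most recent call last):
IndexError: index 0 is out of bounds for axis 0 with size 0
```

```bash
python3 - <<'E'
from h import *
im,d,W,c=cloud("wrist"); z=W[...,2]
I=im.astype(int)
print(I[60,270:360:4].max(1),I[122,270:360:4].max(1))
zz=np.where(np.isnan(z),-1,z)
m=(zz>.055)&(zz<.13); m[:, :255]=0; m[:,375:]=0; m[215:]=0
L=[];R_=[]
for v in range(40,200,5):
    k=np.flatnonzero(m[v]); L.append(ray(c,k[0]-.5,v,.07)[:2]); R_.append(ray(c,k[-1]+.5,v,.07)[:2])
for A in(np.array(L),np.array(R_)):
    f=np.polyfit(A[:,1],A[:,0],1); print("edge",f,"yaw",-np.arctan(f[0]),(A[:,0]-np.polyval(f,A[:,1])).std())
k=np.flatnonzero(m[:,300]);print("end",ray(c,300,k[-1]+.5,.07))
w=(I.min(2)>190)&(zz>.06)
for v0,v1 in ((0,36),(95,147),(150,203)):
    M=np.zeros(z.shape,bool); M[v0:v1,290:342]=1
    a=np.argwhere(w&M&(zz<.095)); P=np.array([ray(c,q[1],q[0],.078)[:2] for q in a]); print("bridge",a.min(0),a.max(0),rect(P))
    a=np.argwhere(M&(zz>.102)); T=np.array([ray(c,q[1],q[0],.116)[:2] for q in a]); print(" fin",len(a),rect(T),a.min(0),a.max(0),np.median(W[M&(zz>.102)],0))
E
```

```text
[181 179 182 138 122 123 123  70 110 119 124 125 126 127 123 124  79 126
 124 124 171 184 183] [179 181 182 166 125 125 126 252 254 254 254 254 254 251 254 254  99 127
 128 128 186 184 185]
edge [0.031999   0.51642318] yaw -0.03198808814028021 0.00024734979220822193
edge [0.03308269 0.45992347] yaw -0.033070624307667607 0.0002710893337945332
end [0.51586405 0.43523834 0.07      ]
bridge [  0 297] [ 31 335] (0.4969764404296875, 0.2790501403808594, 22.530914306640625, 29.76190185546875, 88.1978988647461)
 fin 188 (0.4969898986816406, 0.284380859375, 8.242450714111328, 9.586540222167969, 88.19786071777344) [  0 309] [ 13 323] [0.49700326 0.28341631 0.11405752]
bridge [104 298] [143 333] (0.49974636840820313, 0.3613514099121094, 31.35536003112793, 29.30199432373047, 88.27471160888672)
 fin 467 (0.4995987548828125, 0.36101785278320314, 24.686498641967773, 9.392610549926758, 88.10311126708984) [104 309] [139 322] [0.49988606 0.361103   0.11520907]
bridge [159 298] [195 332] (0.5014453430175781, 0.405708251953125, 30.887176513671875, 29.540382385253906, 88.32705688476562)
 fin 450 (0.5012172241210937, 0.4051949768066406, 25.79453468322754, 9.205469131469727, 88.3310546875) [165 309] [199 321] [0.50123059 0.40522255 0.11487895]
```

```bash
python3 -m creep '[[0.5,0.69,-0.01,0,0],[0.5,0.69,-0.01,0,0],[0.5,0,0,0.5,0],[0.5,0,0,0.7,0],[0.5,0,0,0.7,0],[0.5,0,0,0.6,0],[0.5,0,0,0.6,0],[0.5,0,0,0.5,0],[0.5,0,0,0,0],[0.5,0,0,0,0]]'
python3 -c "
from h import *
step([.5013,.4053,.100],-1.603)"
```

```text
t: 29.25
ee_pos: [0.5021, 0.4053, 0.1635]
tool_rot: [-3.135, 0.006, -1.601]
force: [-0.4, 0.3, 0.5]
grip_width: 0.0441
now [0.5021 0.4053 0.1635] [-3.135  0.006 -1.601] units [0.02 0.05 2.54] turn 0.002 t 29.25
```

```bash
python3 -m creep '[[0.5,0.02,0.04,0.6,0],[0.5,0,0,0.6,0],[0.5,0,0,0.6,0],[0.5,0,0,0.5,0],[0.5,0,0,0.2,0],[0.5,0,0,0,0],[0,0,0,0,0],[0,0,0,0,0],[0,0,0,0,0],[0,0,0,0,0],[0,0,0,0,0],[0,0,0,0,0]]'
python3 -m creep '[[0,0,0,0,0],[0,0,0,0,0],[0,0,0,0,0],[0,0,0,0,0],[0,0,0,0,0],[0,0,0,0,0]]'
```

```text
t: 30.25
ee_pos: [0.5014, 0.4065, 0.1014]
tool_rot: [-3.135, 0.007, -1.6]
force: [-0.8, 0.7, 1.7]
grip_width: 0.0099
t: 30.75
ee_pos: [0.5014, 0.4066, 0.1013]
tool_rot: [-3.135, 0.007, -1.6]
force: [-1.4, -0.8, 5.3]
grip_width: 0.01
```

```bash
python3 -m creep '[[0,0,0,-0.2,0],[0,-0.003,-0.004,-0.4,0],[0,-0.003,-0.004,-0.5,0],[0,-0.003,-0.004,-0.5,0],[0,-0.003,-0.004,-0.5,0],[0,-0.003,-0.004,-0.5,0],[0,0,0,-0.8,0],[0,0,0,-0.8,0],[0,0,0,-0.8,0],[0,0,0,-0.8,0],[0,0,0,-0.6,0],[0,0,0,0,0]]'
python3 -c "
from h import *
cloud('scene','s7')
s=-.055;step([.5435-.1038*s,-.0235+.9946*s,.255],-1.466)"
```

```text
t: 31.75
ee_pos: [0.5019, 0.4067, 0.2657]
tool_rot: [-3.131, 0.011, -1.599]
force: [1.2, -0.1, 0.2]
grip_width: 0.0101
now [0.5013 0.4063 0.2636] [-3.133  0.01  -1.6  ] units [19.32 -2.47  0.18] turn -0.134 t 31.8
```

View pics/s7.png

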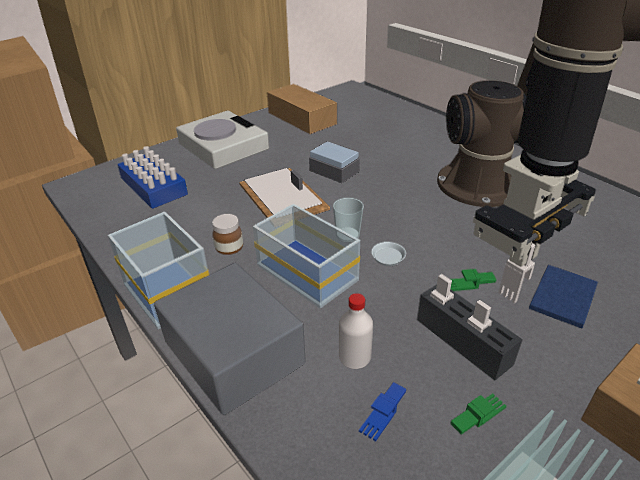

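The comb is out, with its toothed blade facing +x. Turn to the tank's yaw and carry it to the far end of the near wall.

```bash
python3 -m creep '[[0,0,0,0,-0.067],[0,0,0,0,-0.067],[0,0.5,0,0,0],[0,0.9,0.01,0,0],[0,0.9,0.01,0,0],[0,0.9,0.01,0,0],[0,0.9,0.01,0,0],[0,0.9,0.01,0,0],[0,0.9,0.01,0,0],[0,0.9,0.01,0,0],[0,0.9,0.01,0,0],[0,0.9,0.01,0,0]]'
python3 -m creep '[[0,0.9,0,0,0],[0,0.9,0,0,0],[0,0.9,0,0,0],[0,0.9,0,0,0],[0,0.9,0,0,0],[0,0.9,0,0,0],[0,0.9,0,0,0],[0,0.9,0,0,0],[0,0.9,0,0,0],[0,0.9,0,0,0],[0,0.9,0,0,0],[0,0.5,0,0,0]]'
python3 -m creep '[[0,0.3,0,0,0],[0,0,0,0,0],[0,0,0,0,0]]'
python3 -c "
from h import *
s=-.055;step([.5435-.1038*s,-.0235+.9946*s,.255],-1.466)"
```

```text
t: 32.8
ee_pos: [0.5205, 0.1899, 0.2593]
tool_rot: [-3.135, 0.005, -1.467]
force: [0.3, -0.1, -0.2]
grip_width: 0.0099
t: 33.8
ee_pos: [0.5475, -0.0691, 0.2577]
tool_rot: [-3.136, 0.005, -1.468]
force: [0.7, 0.1, 0.1]
grip_width: 0.0099
t: 34.05
ee_pos: [0.5489, -0.0743, 0.258]
tool_rot: [-3.135, 0.006, -1.467]
force: [-0.1, -0.1, 0.6]
grip_width: 0.01
now [ 0.5489 -0.0743  0.258 ] [-3.135  0.006 -1.467] units [0.16 0.   0.12] turn -0.001 t 34.05
```

```bash
python3 -m creep '[[0,0.16,0.03,0,0],[0,0.02,0,0.4,0],[0,0,0,0.6,0],[0,0,0,0.6,0],[0,0,0,0.6,0],[0,0,0,0.6,0],[0,0,0,0.6,0],[0,0,0,0.5,0],[0,0,0,0.4,0],[0,0,0,0,0],[0,0,0,0,0]]'
python3 -c "
from h import *
s=-.055;step([.5435-.1038*s,-.0235+.9946*s,.141],-1.466)
im,d,W,c=cloud('scene','s8'); a=im[170:330,230:400,::-1]; cv2.imwrite('pics/s8z.png',cv2.resize(a,None,fx=3.5,fy=3.5))
im,d,W,c=cloud('wrist','w8')
"
```

```text
t: 34.97
ee_pos: [0.5493, -0.0779, 0.1503]
tool_rot: [-3.135, 0.005, -1.465]
force: [-0.0, -0.0, -0.6]
grip_width: 0.0096
now [ 0.5493 -0.0779  0.1503] [-3.135  0.005 -1.465] units [0.01 0.01 0.37] turn 0.001 t 34.97
```

View pics/s8z.png

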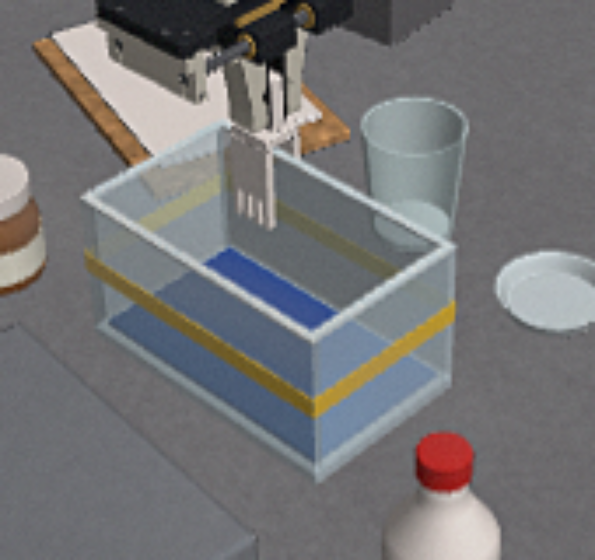

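View pics/w8.png

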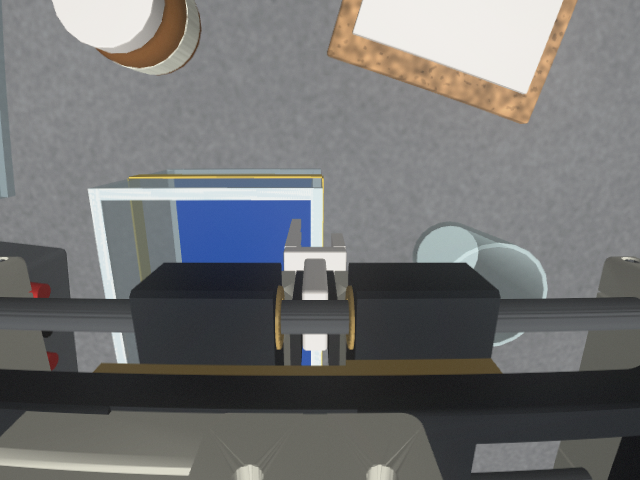

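The comb straddles the near wall. The bridge spans columns 284–347, the wall is near 318, and the blade is inside. Lower and release.

```bash
python3 -m creep '[[0,0,0,0.2,0],[0,0,0,0.1,0],[0,0,0,0.06,0],[0,0,0,0,0]]'
python3 -m creep '[[0.3,0,0,0,0],[0.3,0,0,0,0],[0.3,0,0,0,0],[0.3,0,0,0,0],[0.3,0,0,0,0],[0.3,0,0,-0.4,0],[0.3,0,0,-0.8,0],[0.3,0,0,-0.8,0],[0.3,0,0,-0.8,0],[0.3,0,0,-0.8,0],[0.3,0,0,-0.8,0],[0.3,0,0,0,0]]'
python3 -c "
from h import *
im,d,W,c=cloud('scene','s9'); a=im[170:330,230:400,::-1]; cv2.imwrite('pics/s9z.png',cv2.resize(a,None,fx=3.5,fy=3.5))
step([.4998,.3612,.26],-1.603)
"
```

```text
t: 35.4
ee_pos: [0.5494, -0.0781, 0.1415]
tool_rot: [-3.135, 0.006, -1.466]
force: [0.3, -0.5, -0.4]
grip_width: 0.0101
t: 36.4
ee_pos: [0.5509, -0.079, 0.2571]
tool_rot: [-3.127, 0.005, -1.465]
force: [-0.1, -0.8, 0.6]
grip_width: 0.0264
now [ 0.5501 -0.0788  0.255 ] [-3.129  0.005 -1.465] units [-17.71   0.15  -0.11] turn 0.138 t 36.45
```

View pics/s9z.png

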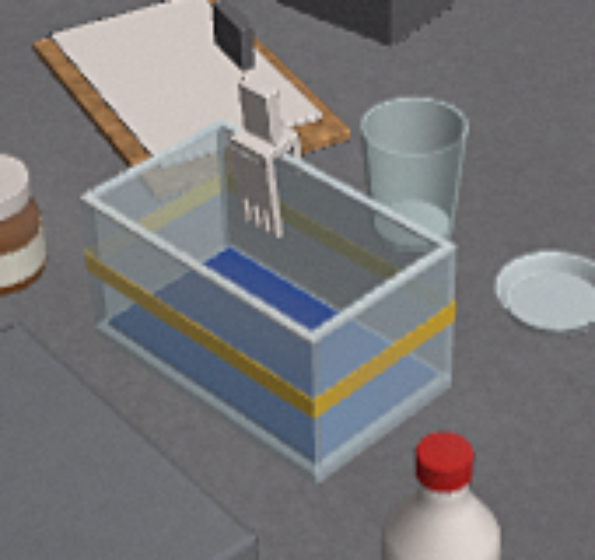

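It hangs by itself, leaning slightly as expected. On to the second comb.

```bash
python3 -m creep '[[0.5,-0.6,0,0,0],[0.5,-0.9,0.01,0,0],[0.5,-0.9,0.01,0,0],[0.5,-0.9,0.01,0,0],[0.5,-0.9,0.01,0,0],[0.5,-0.9,0.01,0,0],[0.5,-0.9,0.01,0,0],[0.5,-0.9,0.01,0,0],[0.5,-0.9,0.01,0,0],[0.5,-0.9,0.01,0,0],[0.5,-0.9,0.01,0,0],[0.5,-0.9,0.01,0,0]]'
python3 -m creep '[[0.5,-0.9,0,0,0],[0.5,-0.9,0,0,0],[0.5,-0.9,0,0,0],[0.5,-0.9,0,0,0],[0.5,-0.9,0,0,0],[0.5,-0.9,0,0,0],[0.5,-0.9,0,0,0],[0.5,-0.7,0,0,0],[0.5,0,0,0,0.07],[0.5,0,0,0,0.068],[0.5,0,0,0,0],[0.5,0,0,0,0]]'
python3 -c "
from h import *
step([.4998,.3612,.100],-1.603)
"
```

```text
t: 37.45
ee_pos: [0.518, 0.1829, 0.253]
tool_rot: [-3.135, 0.005, -1.466]
force: [0.5, 0.3, 0.3]
grip_width: 0.0437
t: 38.45
ee_pos: [0.5001, 0.3559, 0.2539]
tool_rot: [-3.135, 0.006, -1.602]
force: [0.2, -0.2, -0.3]
grip_width: 0.0435
now [0.5001 0.3559 0.2539] [-3.135  0.006 -1.602] units [-0.17  0.06  6.16] turn 0.001 t 38.45
```

```bash
python3 -m creep '[[0.5,-0.17,0.06,0,0],[0.5,0,0,0.6,0],[0.5,0,0,0.8,0],[0.5,0,0,0.8,0],[0.5,0,0,0.8,0],[0.5,0,0,0.8,0],[0.5,0,0,0.8,0],[0.5,0,0,0.6,0],[0.5,0,0,0.5,0],[0.5,0,0,0.2,0],[0.5,0,0,0.2,0],[0.5,0,0,0,0]]'
python3 -c "
from h import *
step([.4998,.3612,.100],-1.603)
"
python3 -m creep '[[0,0,0,0,0],[0,0,0,0,0],[0,0,0,0,0],[0,0,0,0,0],[0,0,0,0,0],[0,0,0,0,0],[0,0,0,0,0],[0,0,0,0,0],[0,0,0,0,0],[0,0,0,0,0],[0,0,0,0,0]]'
```

```text
t: 39.45
ee_pos: [0.4999, 0.3611, 0.1012]
tool_rot: [-3.136, 0.006, -1.603]
force: [-0.4, -0.5, -0.6]
grip_width: 0.0438
now [0.4999 0.3611 0.1012] [-3.136  0.006 -1.603] units [-0.    0.    0.05] turn -0.0 t 39.45
t: 40.37
ee_pos: [0.5, 0.3613, 0.102]
tool_rot: [-3.135, 0.007, -1.604]
force: [-1.5, -0.6, 5.4]
grip_width: 0.0096
```

```bash
python3 -m creep '[[0,0,0,-0.2,0],[0,-0.003,-0.004,-0.4,0],[0,-0.003,-0.004,-0.5,0],[0,-0.003,-0.004,-0.5,0],[0,-0.003,-0.004,-0.5,0],[0,-0.003,-0.004,-0.5,0],[0,0,0,-0.8,0],[0,0,0,-0.8,0],[0,0,0,-0.8,0],[0,0,0,-0.8,0],[0,0,0,-0.6,-0.067],[0,0,0,0,-0.07]]'
python3 -c "
from h import *
s=0;step([.5435-.1038*s,-.0235+.9946*s,.258],-1.466)"
```

```text
t: 41.37
ee_pos: [0.5006, 0.3615, 0.2665]
tool_rot: [-3.129, 0.009, -1.463]
force: [0.5, 1.2, -0.1]
grip_width: 0.0095
now [0.5006 0.3615 0.2665] [-3.129  0.009 -1.463] units [15.5  -0.05  0.2 ] turn 0.003 t 41.37
```

```bash
python3 -m creep '[[0,0.5,0,0,0],[0,0.9,0,0,0],[0,0.9,0,0,0],[0,0.9,0,0,0],[0,0.9,0,0,0],[0,0.9,0,0,0],[0,0.9,0,0,0],[0,0.9,0,0,0],[0,0.9,0,0,0],[0,0.9,0,0,0],[0,0.9,0,0,0],[0,0.9,0,0,0]]'
python3 -m creep '[[0,0.9,0,0,0],[0,0.9,0,0,0],[0,0.9,0,0,0],[0,0.9,0,0,0],[0,0.9,0,0,0],[0,0.5,0,0,0],[0,0,0,0,0],[0,0,0,0,0]]'
python3 -c "
from h import *
s=0;step([.5435-.1038*s,-.0235+.9946*s,.150],-1.466)"
```

```text
t: 42.37
ee_pos: [0.5258, 0.1002, 0.2603]
tool_rot: [-3.135, 0.006, -1.468]
force: [0.4, -0.5, -0.4]
grip_width: 0.0097
t: 43.03
ee_pos: [0.539, -0.023, 0.2595]
tool_rot: [-3.135, 0.006, -1.469]
force: [-0.1, -0.2, -0.5]
grip_width: 0.0097
now [ 0.539  -0.023   0.2595] [-3.135  0.006 -1.469] units [ 0.06 -0.15  4.38] turn -0.003 t 43.03
```

```bash
python3 -m creep '[[0,0.06,-0.15,0,0],[0,0,0,0.4,0],[0,0,0,0.6,0],[0,0,0,0.6,0],[0,0,0,0.6,0],[0,0,0,0.6,0],[0,0,0,0.6,0],[0,0,0,0.5,0],[0,0,0,0.4,0],[0,0,0,0.08,0],[0,0,0,0,0]]'
python3 -c "
from h import *
s=0;step([.5435-.1038*s,-.0235+.9946*s,.141],-1.466)
im,d,W,c=cloud('scene'); a=im[170:330,230:400,::-1]; cv2.imwrite('pics/s10z.png',cv2.resize(a,None,fx=3.5,fy=3.5))
im,d,W,c=cloud('wrist','w10')
"
```

```text
t: 43.95
ee_pos: [0.5436, -0.0224, 0.1492]
tool_rot: [-3.136, 0.005, -1.466]
force: [0.1, -0.6, 0.3]
grip_width: 0.0098
now [ 0.5436 -0.0224  0.1492] [-3.136  0.005 -1.466] units [0.04 0.01 0.33] turn -0.0 t 43.95
```

View pics/s10z.png

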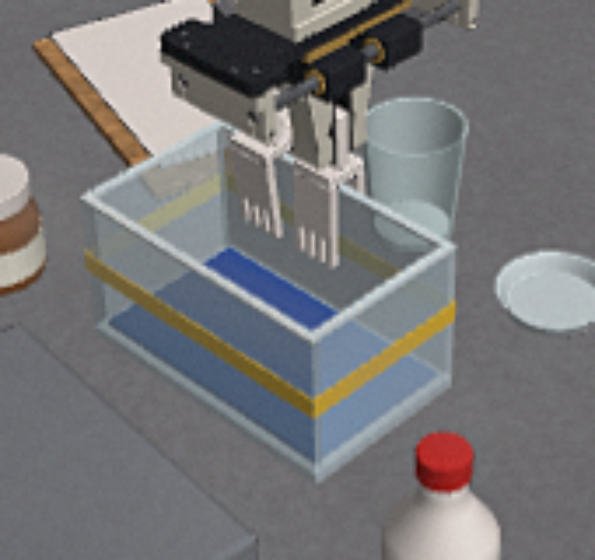

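View pics/w10.png

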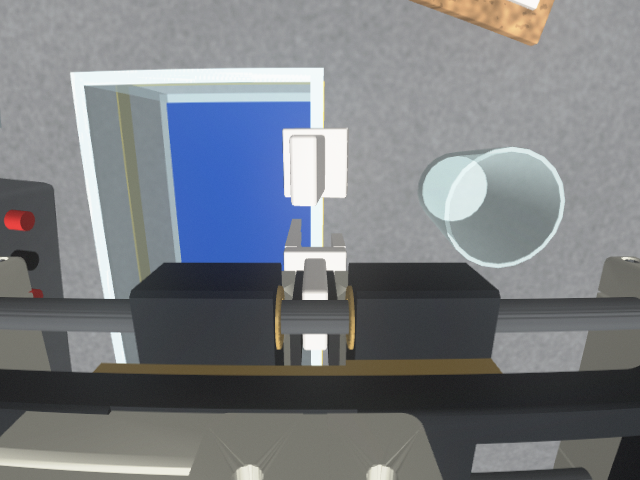

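The second comb straddles the wall (bridge at columns 284–347, wall near 318), clear of the first, which hangs at (316,165). Lower and release.

```bash
python3 -m creep '[[0,0,0,0.2,0],[0,0,0,0.1,0],[0,0,0,0.04,0],[0,0,0,0,0]]'
python3 -m creep '[[0.3,0,0,0,0],[0.3,0,0,0,0],[0.3,0,0,0,0],[0.3,0,0,0,0],[0.3,0,0,0,0],[0.3,0,0,-0.4,0],[0.3,0,0,-0.8,0],[0.3,0,0,-0.8,0],[0.3,0,0,-0.8,0],[0.3,0,0,-0.8,0],[0.3,0,0,-0.8,0],[0.3,0,0,0,0]]'
python3 -c "
from h import *
im,d,W,c=cloud('scene'); a=im[170:330,230:400,::-1]; cv2.imwrite('pics/s11z.png',cv2.resize(a,None,fx=3.5,fy=3.5))
step([.4970,.2704,.26],-1.603)
"
```

```text
t: 44.38
ee_pos: [0.5441, -0.0226, 0.142]
tool_rot: [-3.134, 0.006, -1.467]
force: [-1.8, 1.4, 2.0]
grip_width: 0.0098
t: 45.38
ee_pos: [0.5453, -0.0234, 0.2568]
tool_rot: [-3.127, 0.005, -1.466]
force: [1.1, -0.3, 1.0]
grip_width: 0.0265
now [ 0.5445 -0.0232  0.2547] [-3.129  0.006 -1.466] units [-11.88   0.66  -0.15] turn 0.137 t 45.43
```

View pics/s11z.png

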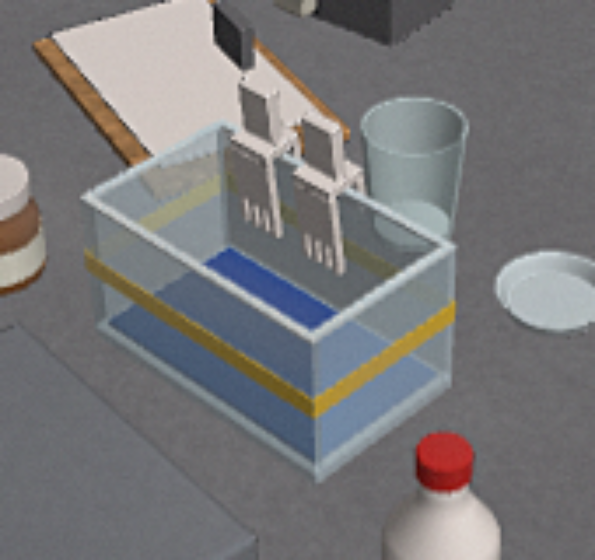

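Two combs hang apart from each other. Now the third.

```bash
python3 -m creep '[[0.5,-0.6,0.05,0,0],[0.5,-0.9,0.05,0,0],[0.5,-0.9,0.05,0,0],[0.5,-0.9,0.05,0,0],[0.5,-0.9,0.05,0,0],[0.5,-0.9,0.05,0,0],[0.5,-0.9,0.05,0,0],[0.5,-0.9,0.05,0,0],[0.5,-0.9,0.05,0,0],[0.5,-0.9,0.05,0,0],[0.5,-0.9,0.05,0,0],[0.5,-0.9,0.05,0,0]]'
python3 -m creep '[[0.5,-0.9,0,0,0],[0.5,-0.5,0.05,0,0],[0.5,0,0,0,0.07],[0.5,0,0,0,0.067],[0.5,0,0,0,0],[0.5,0,0,0,0]]'
python3 -c "
from h import *
step([.4970,.2704,.100],-1.603)
"
```

```text
t: 46.43
ee_pos: [0.5005, 0.237, 0.2526]
tool_rot: [-3.135, 0.005, -1.467]
force: [-0.2, -0.4, 0.0]
grip_width: 0.0437
t: 46.93
ee_pos: [0.496, 0.2706, 0.2529]
tool_rot: [-3.136, 0.006, -1.602]
force: [0.6, 0.4, 0.3]
grip_width: 0.0443
now [0.496  0.2706 0.2529] [-3.136  0.006 -1.602] units [ 0.04 -0.    6.11] turn 0.001 t 46.93
```

```bash
python3 -m creep '[[0.5,0.04,0,0,0],[0.5,0,0,0.6,0],[0.5,0,0,0.8,0],[0.5,0,0,0.8,0],[0.5,0,0,0.8,0],[0.5,0,0,0.8,0],[0.5,0,0,0.8,0],[0.5,0,0,0.6,0],[0.5,0,0,0.5,0],[0.5,0,0,0.2,0],[0.5,0,0,0.15,0],[0.5,0,0,0,0]]'
python3 -c "
from h import *
step([.4970,.2704,.100],-1.603)
"
python3 -m creep '[[0,0,0,0,0],[0,0,0,0,0],[0,0,0,0,0],[0,0,0,0,0],[0,0,0,0,0],[0,0,0,0,0],[0,0,0,0,0],[0,0,0,0,0],[0,0,0,0,0],[0,0,0,0,0],[0,0,0,0,0]]'
```

```text
t: 47.93
ee_pos: [0.4972, 0.2705, 0.1016]
tool_rot: [-3.135, 0.006, -1.603]
force: [0.5, -0.7, 0.4]
grip_width: 0.0439
now [0.4972 0.2705 0.1016] [-3.135  0.006 -1.603] units [0.01 0.01 0.06] turn -0.0 t 47.93
t: 48.85
ee_pos: [0.4973, 0.2709, 0.1021]
tool_rot: [-3.135, 0.007, -1.604]
force: [-2.0, 0.2, 3.6]
grip_width: 0.01
```

```bash
python3 -m creep '[[0,0,0,-0.2,0],[0,-0.003,-0.004,-0.4,0],[0,-0.003,-0.004,-0.5,0],[0,-0.003,-0.004,-0.5,0],[0,-0.003,-0.004,-0.5,0],[0,-0.003,-0.004,-0.5,0],[0,0,0,-0.8,0],[0,0,0,-0.8,0],[0,0,0,-0.8,0],[0,0,0,-0.8,0],[0,0,0,-0.6,-0.067],[0,0,0,0,-0.07]]'
python3 -c "
from h import *
s=.055;step([.5435-.1038*s,-.0235+.9946*s,.258],-1.466)"
```

```text
t: 49.85
ee_pos: [0.4979, 0.2708, 0.2664]
tool_rot: [-3.129, 0.009, -1.463]
force: [0.2, 0.0, 0.2]
grip_width: 0.0097
now [0.4979 0.2708 0.2664] [-3.129  0.009 -1.463] units [ 9.7  -0.56  0.26] turn 0.003 t 49.85
```

```bash
python3 -m creep '[[0,0.5,-0.05,0,0],[0,0.9,-0.06,0,0],[0,0.9,-0.06,0,0],[0,0.9,-0.06,0,0],[0,0.9,-0.06,0,0],[0,0.9,-0.06,0,0],[0,0.9,-0.06,0,0],[0,0.9,-0.06,0,0],[0,0.9,-0.06,0,0],[0,0.9,-0.06,0,0],[0,0.9,-0.06,0,0],[0,0.2,0,0,0]]'
python3 -m creep '[[0,0,0,0,0],[0,0,0,0,0]]'
python3 -c "
from h import *
s=.055;step([.5435-.1038*s,-.0235+.9946*s,.150],-1.466)"
```

```text
t: 50.85
ee_pos: [0.5376, 0.0276, 0.2606]
tool_rot: [-3.135, 0.005, -1.47]
force: [0.2, -0.6, 0.4]
grip_width: 0.0099
t: 51.02
ee_pos: [0.5377, 0.0302, 0.2606]
tool_rot: [-3.135, 0.006, -1.469]
force: [-0.2, -0.1, 0.6]
grip_width: 0.0101
now [0.5377 0.0302 0.2606] [-3.135  0.006 -1.469] units [-0.01  0.03  4.43] turn -0.003 t 51.02
```

```bash
python3 -m creep '[[0,-0.01,0.03,0,0],[0,0,0,0.4,0],[0,0,0,0.6,0],[0,0,0,0.6,0],[0,0,0,0.6,0],[0,0,0,0.6,0],[0,0,0,0.6,0],[0,0,0,0.5,0],[0,0,0,0.4,0],[0,0,0,0.1,0],[0,0,0,0,0]]'
python3 -c "
from h import *
s=.055;step([.5435-.1038*s,-.0235+.9946*s,.141],-1.466)
im,d,W,c=cloud('wrist','w12')
"
```

```text
t: 51.93
ee_pos: [0.5375, 0.0318, 0.1497]
tool_rot: [-3.136, 0.005, -1.466]
force: [0.9, -1.2, 0.1]
grip_width: 0.0094
now [0.5375 0.0318 0.1497] [-3.136  0.005 -1.466] units [ 0.03 -0.01  0.35] turn -0.0 t 51.93
```

View pics/w12.png

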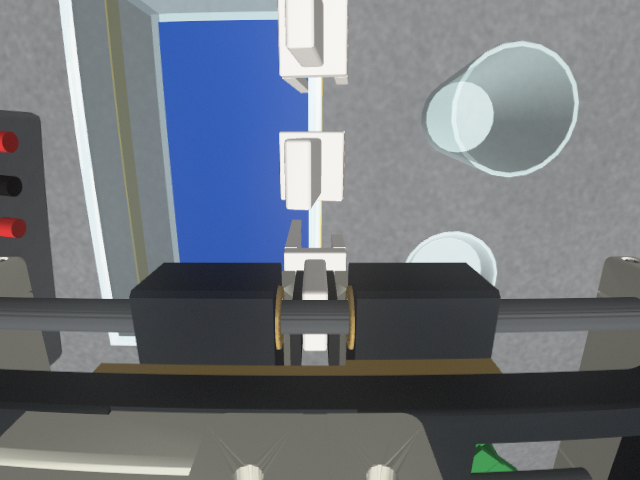

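The third comb straddles the wall near column 315, clear of the other two at (312,170) and (313,40). Lower, release and withdraw.

```bash
python3 -m creep '[[0,0,0,0.2,0],[0,0,0,0.1,0],[0,0,0,0.05,0],[0,0,0,0,0]]'
python3 -m creep '[[0.3,0,0,0,0],[0.3,0,0,0,0],[0.3,0,0,0,0],[0.3,0,0,0,0],[0.3,0,0,0,0],[0.3,0,0,-0.4,0],[0.3,0,0,-0.8,0],[0.3,0,0,-0.8,0],[0.3,0,0,-0.8,0],[0.3,0,0,-0.8,0],[0.3,0,0,-0.8,0],[0.3,0,0,0,0]]'
python3 -m creep '[[0.3,-0.9,0,0,0],[0.3,-0.9,0,0,0],[0.3,-0.9,0,0,0],[0.3,-0.9,0,0,0],[0.3,-0.9,0,0,0],[0.3,-0.9,0,0,0],[0.3,-0.9,0,0,0],[0.3,-0.9,0,0,0],[0.3,-0.9,0,0,0],[0.3,0,0,0,0]]'
python3 -c "
from h import *
im,d,W,c=cloud('scene','s13'); a=im[150:330,220:400,::-1]; cv2.imwrite('pics/s13z.png',cv2.resize(a,None,fx=3.3,fy=3.3)); z=W[...,2]
m=(im.min(2)>170)&(z>.01)&(z<.035); m[:150]=0;m[225:]=0;m[:,:230]=0;m[:,350:]=0
P=W[m];print('lid',rect(P[:,:2]),P.mean(0));U,S,V=np.linalg.svd(P-P.mean(0),full_matrices=False);print(V[2])
I=im.astype(int); m=(I[...,0]-I[...,2]>40)&(abs(z-.01)<.012); m[:160]=0;m[222:]=0;m[:,:235]=0;m[:,334:]=0;print('board',rect(W[m][:,:2]))
im,d,W,c=cloud('top','t13')
"
```

```text
t: 52.32
ee_pos: [0.5382, 0.0316, 0.1422]
tool_rot: [-3.134, 0.006, -1.467]
force: [0.0, 0.2, -0.2]
grip_width: 0.0099
t: 53.32
ee_pos: [0.5393, 0.0311, 0.2571]
tool_rot: [-3.127, 0.006, -1.466]
force: [1.6, 0.1, 0.6]
grip_width: 0.0262
t: 54.15
ee_pos: [0.5161, 0.2353, 0.2533]
tool_rot: [-3.134, 0.006, -1.465]
force: [-0.1, -0.2, 0.2]
grip_width: 0.0264
lid (0.4539978637695313, -0.3099219970703125, 213.137939453125, 133.72267150878906, 79.18889617919922) [ 0.4594972  -0.31714139  0.02024876]
[ 0.00142915 -0.00165618 -0.99999761]
board (0.45144049072265624, -0.3036053466796875, 244.24217224121094, 166.77685546875, 79.84918975830078)
```

View pics/s13z.png

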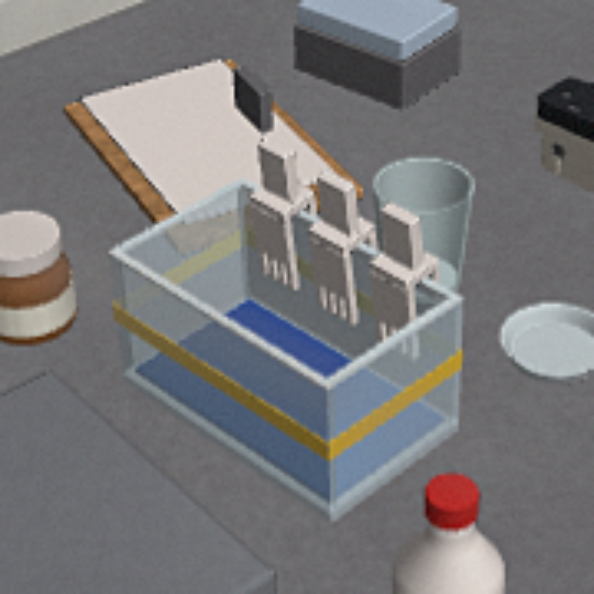

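View pics/t13.png

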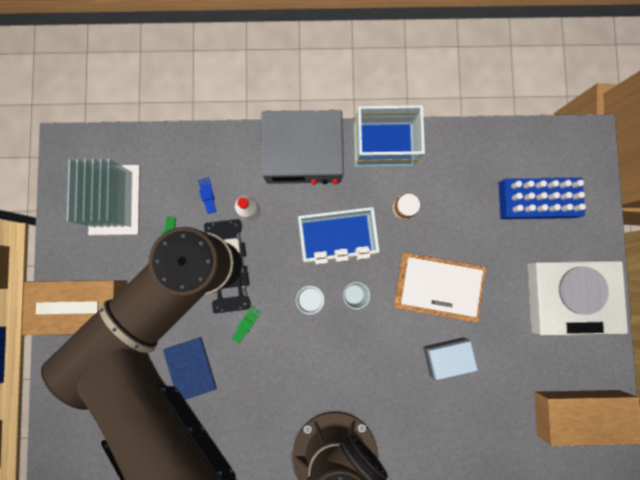

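```bash
python3 -m creep '[[0.3,0,0,0,0],[0.3,0,0,0,0],[0.3,0,0,0,0],[0.3,0,0,0,0],[0.3,0,0,0,0],[0.3,0,0,0,0]]'
python3 - <<'E'
from h import *
im,d,W,c=cloud("top"); z=W[...,2]
m=(z>.125)&(z<.2); m[:235]=0;m[275:]=0;m[:,:300]=0;m[:,385:]=0
n,l,s,ce=cv2.connectedComponentsWithStats(m.astype(np.uint8))
for i in range(1,n):
    if s[i,4]>4: print(s[i,4],np.median(W[l==i],0).round(3))
im,d,W,c=cloud("scene"); z=W[...,2]
# blade face planes: white, x inside tank
C=np.array([.600,-.0176]); R=Ro.from_euler('z',.104).as_matrix()[:2,:2]
L=(W[...,:2]-C)@R; 
for s in (-.055,0,.055):
    m=(im.min(2)>140)&(abs(L[...,1]-s)<.013)&(L[...,0]<-.03)&(L[...,0]>-.062)&(z>.06)&(z<.108)
    if m.sum()>15:
        f=np.polyfit(z[m],L[...,0][m],1); print("blade",s,m.sum(),"tilt",f[0].round(3),"x range",np.percentile(L[...,0][m],[5,95]).round(3),"zmin",z[m].min().round(3))
E
```

```text
t: 54.75
ee_pos: [0.5164, 0.2319, 0.2531]
tool_rot: [-3.134, 0.006, -1.467]
force: [0.2, -0.6, 0.2]
grip_width: 0.0264
60 [ 0.553 -0.081  0.156]
62 [ 0.547 -0.025  0.156]
57 [0.54  0.028 0.156]
```

Fin tops are at 0.156 m, so the fin centres are at about 0.137 m. The combs sit about 55 mm apart and are at rest. Handing in.

```bash
python3 -c "
from cell import ctrl
print(ctrl.finish_job())"
```

```text
the job is handed in; nothing more can be done
None
```

I handed the job in at about 55 s; no verdict is reported. All three combs hang on the tank, and the lid lies flat on the cork board.

- **Lid:** I tipped it by its handle to 0.18–0.21 rad with the far edge still at the rim, lowered it, regripped it across the fin and laid it handle up on the board. My last check put the lid and board centres roughly 3–7 mm apart and the lid level to within about 0.002 rad. It had been let go, and neither the lid nor the board had been knocked aside.
- **Combs:** Three were in the mould and one cavity was empty. Each one now hangs over the tank's wall nearer the robot, blade inside. The fin tops measure 0.156 m, so the fin centres are near 0.137 m. The combs are about 55 mm apart, not touching, and lean only slightly.
- **Problems along the way:**
  - The first lid grip lifted it flat instead of tipping it, so I set it back and regripped nearer the top of the fin.
  - The wrist hit its last joint's limit once and picked up a small tilt, which I cancelled at the opposite limit.
  - One grip on the handle closed too late and needed repeating.
- **Last checks:** My measurement of the blades' tilt found no usable points, so the "slight lean" is judged from the pictures. The bystanders look unmoved in the final top picture, but I did not measure them.

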